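Turn the cups over in the tipping seat and nest them

TASK

Put the small aluminium cups away so that no dust gets in: turn every cup that stands mouth up on the bench upside down and nest it over the mouth-down brass cup on the cork mat, so that all end as one stack on the mat, each fully home over the one below. The tipping seat is there to turn a cup over: you can stand the cup on its floor, tip the seat so that the cup lies on the back rails, take hold of it there, turn it end for end and lay it back with its mouth against the floor plate; then swing the seat back, and the cup stands mouth down.

Things in the scene. Friction and masses are not known exactly. Their poses are not given: they have to be found in the camera images.
- cup_1_mid (a point): Loose plain aluminium cup 1, 42 mm tall, tapering from 42 mm across at the mouth to 25 mm at the foot, wall 2 mm, floor 17 mm thick, 35 to 70 g. Point: on its axis, half-way up (there 33 mm across); z runs from foot to mouth. Starts mouth up on the bench; may be absent. Mouth down over another mouth-down cup it seats 17 mm higher, with about 1 mm play.
- cup_2_mid (a point): Loose plain aluminium cup 2, 42 mm tall, tapering from 42 mm across at the mouth to 25 mm at the foot, wall 2 mm, floor 17 mm thick, 35 to 70 g. Point: on its axis, half-way up (there 33 mm across); z runs from foot to mouth. Starts mouth up on the bench; may be absent. Mouth down over another mouth-down cup it seats 17 mm higher, with about 1 mm play.
- cup_3_mid (a point): Loose plain aluminium cup 3, 42 mm tall, tapering from 42 mm across at the mouth to 25 mm at the foot, wall 2 mm, floor 17 mm thick, 35 to 70 g. Point: on its axis, half-way up (there 33 mm across); z runs from foot to mouth. Starts mouth up on the bench; may be absent. Mouth down over another mouth-down cup it seats 17 mm higher, with about 1 mm play.
- cup_base_mid (a point): The base cup: loose, brass, 200 g, otherwise the same shape as the others: 42 mm tall, tapering from 42 mm across at the mouth to 25 mm at the foot, wall 2 mm, floor 17 mm thick. Point: on its axis, half-way up (there 33 mm across); z runs from foot to mouth. Starts mouth down on the cork mat, so z points down; the stack is built over it.
- mat_top (a point): Round cork mat fixed to the bench, 76 mm across and 6 mm thick, that carries the base cup; this point is the centre of its top, z up. Mind the steel pole that stands upright at the bench's front edge, 0.27 m ahead of the robot and 0.93 m high: all the work lies to its left (+y), and an arm that starts to its right must fold in close to its base to swing past.
- seat_hinge (a point): Hinge of the tipping seat (base fixed to the bench, turned a little differently each time), 22 mm above the bench; y along the hinge, z up. The seat is an L of a floor plate and a two-rail back. Untipped, the floor is level at this height on the +x side (40 mm wide, to x = 46 mm) and the back stands at x = 0: a cup stands on the floor with its centre at x = 25 mm.
- seat (a joint): Tip of the seat: 0 = floor level, back upright; 1.57 = tipped towards -x, back level, floor upright at x = 0. It moves freely, balances about half-way (0.6 to 1.0, by its load) and falls gently to the nearer end. Tipped, a cup lies along x on two 6 mm rails 20 mm apart, centre 17 mm above the hinge and about 23 to 27 mm to -x, its mouth end raised 13 degrees.
- back_bar (a point): Brass cross bar (9 mm round, 41 mm long, along the hinge's y) on the end of the back, 62 mm from the hinge; on top when the seat is at 0. Pinch it from above and swing it over the hinge towards -x, past 60 degrees, to tip the seat; let go above the bench. It clears the mouth of a cup on the floor by 15 mm: pinch it with the fingertips.
- floor_bar (a point): The same brass bar on the end of the floor plate, 62 mm from the hinge; on top when the seat is tipped (1.57). Swing it towards +x to bring the seat back to 0: a cup that lay with its mouth against the floor plate then stands mouth down on it.
Things that resemble listed ones, but are neither listed nor needed, are in the scene too. Leave any black or green look-alike of the part that bears cup_3_mid alone. Leave any black look-alike of the part that bears cup_2_mid alone.

How it is judged:
By the outcome, as a careful person would: the job done as asked, in the order asked, and still so for the second after the job is handed in, with the robot touching nothing.
Of cup_1, cup_2, cup_3 only 2 to 3 are there at a start; the rules pass over those that are not, and their reading is None.
At some moment in a run one of cup_1, cup_2, cup_3 may be knocked a few centimetres aside while the robot is not near it.
Once in a run the grip may slacken for a moment while it holds something.
It also fails if it takes over 210 s, if anything falls off the work surface, if the arm or the gripper's body presses on something with over 40 N, if the wrist force passes 120 N, or if a joint passes its speed limit or range.

ROBOT

A 6-joint arm with a two-finger parallel gripper is mounted at the origin on a cart in front of the work surface, level with it; the furniture and walls round the work are solid. World frame = base frame: x ahead of the robot, y to its left, z up, the work surface at z = 0. Lengths are in m, angles in rad, forces in N, time in s.
With the tool pointing down it reaches from about 0.325 to 0.85 m from the base axis. Payload 4.4 kg.
Tool frame: the origin (TCP) lies on the centre line of the jaws, within the pads' length; the fingertips stand 17 mm ahead of it and the grasp point (between the pads) lies 2 mm behind it; z points along the fingers, y is the line along which they close (so a half turn about z gives the same grasp; the last joint's range is limited). The gripper opens to 94 mm and grips with 3 to 60 N. Pads are 16 mm wide; open, the fingers measure 119 mm over their backs; the gripper's body (75 mm by 177 mm) begins 78 mm behind the grasp point.
Start: joints at [1.127, 0.207, 1.542, -0, 1.393, -0.15], TCP at [0.166, 0.551, 0.222] pointing down, gripper open.
Joint ranges: [-2.73, 2.73], [-0.86, 2.22], [0.23, 2.46], [-1.11, 4.25], [0.08, 2.63], [-2.82, 2.82]. Speed limits (rad/s): [2.79, 2.79, 3.14, 3.14, 3.14, 3.14].

INTERFACE

Orientations are given as a rotation vector (axis times angle).
In Python, from cell import arm gives the robot as it stands.
- The arm moves only by the tool send_rows, never from a script. Its argument "motion" is a list of rows, each a list of 3 entries, a list of its own where there are three numbers: the shift along the tool's x, y, z normalised to -1 to 1, where 1 is 0.02 m, then the turn about the tool's z normalised to -1 to 1, where 1 is 45 degrees, then the opening, from 0 (shut) to 1 (fully open). In form: [[[x, y, z], turn, grip], ...]. A call has 1 to 12 rows; each row shifts and turns the commanded pose from where the row before left it, along the tool's axes as they then stand; what a row does not reach is not made up. A row lasts 1/10 s, in which the tool goes at most 50 mm and 8.59 degrees, less where a joint would pass 70% of its speed; a pose out of reach is approached as far as the arm can. A call with a number of a shift or a turn outside -1 to 1 is refused whole. A call with a gripper value outside its range is refused whole. The fingers move at their own pace and stop on an object; "squeeze" is the grip in N (left out, the last holds). Time passes only in rows, so rows that do not move let the fingers close. It gives the time, the measured TCP pose, the force, the opening and the grip force at its end, in the units of the state.
- arm.state(): the state, without advancing time (a new reading comes with each control period).
- arm.get_image(name): name is "side" or "top"; returns (picture, depth): 400x640x3 uint8, blue, green, red; 400x640 float32, m along the optical axis (not along the pixel's ray), 0 where there is no reading.
- arm.camera_info(name): a dict with "fx", "fy", "cx", "cy" (pixels), "view" (4x4, takes a point from world to camera coordinates). Camera axes: x right, y down, z forward; pixel columns grow to the right and rows downward; lengths in m; the calibration is good to about 2 mm. A picture is of the moment at which its call begins. camera_info takes no time and is no camera call.
- arm.hand_in(): hands the job in; it is judged then, once.
Trained networks look in the newest picture that a camera, given by its name, has taken for a name from the list of things; names that differ only in an ending like _2 or _b are one class to them, and where a whole thing is asked for, a point or a joint stands for the part that bears it (a point fixed in the world has none). Each returns a list of dicts, best first, with "confidence" (0 to 1); they miss things now and then, are a little off and sometimes report something else, mostly with a low value. They report only what shows in the picture. A call takes as long as a camera call. They do not tell look-alikes from the thing itself.
- arm.find_in(camera, name): "location" ([x, y, z] in m, in world coordinates, good to about 4 mm: the middle of the surface that is visible of it).
The state is a dict: "time": time; "qpos": joint angles; "joint_velocities": joint speeds; "joint_efforts": joint torques, N m; "eef_pos": TCP position; "tool_rot": TCP orientation; "force": force on the tool from outside, world axes, zero at the start; "wrist_torque": the same for the moment, N m; "grip_width": finger opening in m; "grip_force": force on a finger pad.
Only numpy, scipy, OpenCV 4.12 (cv2) and the standard library are available. Lean on these libraries where they do the work, as an engineer would, in place of code of your own. Each camera call takes 0.05 s, during which the arm holds its last target. There are 200 camera calls.

## Working session

There is one attempt and no reset: what is moved stays moved. The work goes in short steps, Python scripts to look and compute and a tool call to move; the robot and the scene stay as the last step left them, time stands still between calls to the robot, and variables do not carry over. Pictures are saved under pics/ and viewed, at most 14 in all, crops included, and the job is handed in when it is done.

Besides the shell and the picture viewer there is one more tool, called after "Request:" in YAML: its name, and indented under it one key for each argument. send_rows: Moves the arm, as the interface text tells. Its arguments: {"type":"object","properties":{"motion":{"type":"array","items":{"type":"array"}},"squeeze":{"type":"number"}},"required":["motion"]}

```bash
ls; mkdir -p pics; cat > h.py <<'E'
from cell import arm
import numpy as np, cv2
from scipy.spatial.transform import Rotation as R
def snap(cam,fn=None):
    im,d=arm.get_image(cam)
    if fn: cv2.imwrite('pics/'+fn,im)
    return im,d
def cloud(cam,d):
    c=arm.camera_info(cam);v,u=np.mgrid[:400,:640]
    P=np.stack([(u-c['cx'])/c['fx']*d,(v-c['cy'])/c['fy']*d,d,np.ones_like(d)],-1)
    W=P@np.linalg.inv(np.array(c['view'])).T
    W=W[...,:3]; W[d<=0]=np.nan
    return W
def px(cam,p):
    c=arm.camera_info(cam);q=np.array(c['view'])@np.r_[p,1]
    return np.round([c['fx']*q[0]/q[2]+c['cx'],c['fy']*q[1]/q[2]+c['cy']])
E
python3 - <<'E'
from h import *
for c in('top','side'):
    snap(c,c+'0.png')
    i=arm.camera_info(c); V=np.linalg.inv(np.array(i['view'])); print(c,i['fx'],V.round(3).tolist())
    for n in('cup_1_mid','cup_base_mid','mat_top','seat_hinge','back_bar','floor_bar'):
        print(n,[(np.round(r['location'],3).tolist(),round(r['confidence'],2),px(c,r['location']).tolist()) for r in arm.find_in(c,n)])
s=arm.state();print({k:np.round(v,3).tolist() for k,v in s.items()})
E
```

```text
pics
top 393.1934273895121 [[0.008, -0.989, 0.145, 0.351], [-1.0, -0.01, -0.013, 0.223], [0.015, -0.145, -0.989, 0.902], [0.0, 0.0, 0.0, 1.0]]
cup_1_mid []
cup_base_mid [([0.402, 0.145, 0.042], 0.82, [349.0, 235.0])]
mat_top [([0.416, 0.162, 0.007], 0.86, [340.0, 230.0])]
seat_hinge [([0.537, 0.262, 0.022], 0.62, [297.0, 176.0])]
back_bar [([0.566, 0.254, 0.019], 0.88, [301.0, 164.0])]
floor_bar [([0.569, 0.255, 0.022], 0.77, [300.0, 163.0])]
side 419.0518727804293 [[0.909, -0.265, 0.322, 0.221], [-0.416, -0.55, 0.724, -0.397], [-0.015, -0.792, -0.61, 0.594], [0.0, 0.0, 0.0, 1.0]]
cup_1_mid []
cup_base_mid [([0.553, 0.253, 0.02], 0.73, [334.0, 201.0]), ([0.398, 0.134, 0.029], 0.69, [289.0, 255.0])]
mat_top [([0.404, 0.136, 0.013], 0.65, [292.0, 259.0])]
seat_hinge [([0.539, 0.245, 0.02], 0.75, [331.0, 205.0])]
back_bar [([0.556, 0.249, 0.023], 0.86, [337.0, 201.0])]
floor_bar [([0.553, 0.247, 0.022], 0.62, [336.0, 202.0])]
{'time': 0.7, 'qpos': [1.128, 0.207, 1.541, -0.0, 1.394, -0.15], 'joint_velocities': [-0.001, -0.0, -0.0, 0.001, 0.001, -0.001], 'joint_efforts': [0.0, -37.075, -28.17, 0.07, 0.027, 0.0], 'eef_pos': [0.166, 0.551, 0.222], 'tool_rot': [0.458, 3.108, 0.0], 'force': [-0.23, 0.114, -0.797], 'wrist_torque': [0.012, -0.043, 0.008], 'grip_force': 0.0, 'grip_width': 0.094}
```

View pics/top0.png

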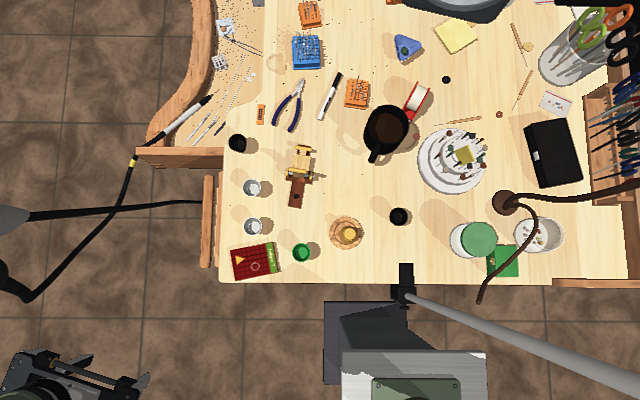

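View pics/side0.png

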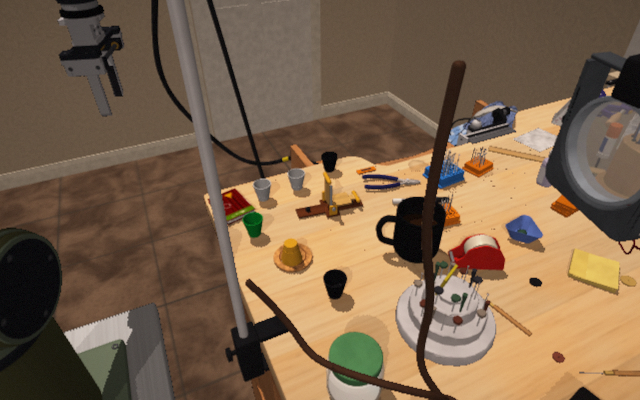

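The top picture shows two aluminium cups (252,187) and (252,226), black (237,144) and (399,215), green (302,252), brass on mat (347,235), seat about (299,175), floor plate towards +x. I'll measure these from depth.

```bash
python3 - <<'E'
from h import *
A=[]
for cam,box in(('top',(270,130,340,215)),('side',(290,165,370,225))):
    im,d=snap(cam);W=cloud(cam,d);np.save(cam+'0.npy',W)
    x0,y0,x1,y1=box
    A.append(cv2.resize(im[y0:y1,x0:x1],(395,400),interpolation=cv2.INTER_NEAREST))
    for n,(u,v) in dict(c1=(252,187),c2=(252,226),base=(347,235),green=(302,252),blk=(237,144)).items():
        if cam=='side': u,v=dict(c1=(297,179),c2=(262,190),base=(291,250),green=(254,225),blk=(329,160))[n]
        w=W[v-13:v+14,u-13:u+14].reshape(-1,3)
        for lo,hi in((.012,.06),(.033,.06)):
            q=w[(w[:,2]>lo)&(w[:,2]<hi)]
            if len(q): print(cam,n,lo,len(q),q.mean(0).round(4),((q.min(0)+q.max(0))/2).round(4),np.ptp(q,0).round(3))
    w=W[y0:y1,x0:x1].reshape(-1,3)
    for lo,hi in((.005,.015),(.015,.035),(.035,.07),(.07,.1)):
        q=w[(w[:,2]>lo)&(w[:,2]<hi)]
        if len(q)<4: print(lo,len(q));continue
        r=cv2.minAreaRect(q[:,:2].astype(np.float32)*1000);print(cam,'seat',lo,len(q),q.mean(0).round(4),np.round(r[0]),np.round(r[1]),round(r[2],1))
cv2.imwrite('pics/seat.png',np.hstack(A))
E
```

```text
top c1 0.012 271 [0.5093 0.3652 0.026 ] [0.5066 0.3635 0.0295] [0.039 0.041 0.032]
top c1 0.033 87 [0.5098 0.3663 0.0392] [0.5066 0.3635 0.0396] [0.039 0.041 0.012]
top c2 0.012 281 [0.4221 0.3601 0.0259] [0.4209 0.3584 0.0282] [0.04  0.04  0.031]
top c2 0.033 95 [0.4222 0.3603 0.039 ] [0.4209 0.3584 0.0384] [0.04  0.04  0.011]
top base 0.012 228 [0.4045 0.1471 0.037 ] [0.406  0.1455 0.0311] [0.039 0.036 0.038]
top base 0.033 144 [0.4052 0.1462 0.0452] [0.4057 0.1442 0.0419] [0.031 0.029 0.017]
top green 0.012 285 [0.3653 0.2504 0.0263] [0.3653 0.2502 0.0286] [0.039 0.039 0.032]
top green 0.033 97 [0.3659 0.2502 0.0393] [0.3653 0.2502 0.0387] [0.039 0.039 0.011]
top blk 0.012 266 [0.6134 0.3999 0.0265] [0.6096 0.398  0.0279] [0.04  0.041 0.031]
top blk 0.033 93 [0.6129 0.3999 0.0387] [0.6096 0.398  0.0382] [0.04  0.041 0.01 ]
top seat 0.005 145 [0.5224 0.2631 0.007 ] [560. 259.] [184.  56.] 2.3
top seat 0.015 442 [0.5712 0.2533 0.0221] [571. 253.] [66. 76.] 80.8
top seat 0.035 34 [0.5349 0.2585 0.0522] [535. 258.] [ 6. 24.] 7.3
top seat 0.07 82 [0.5363 0.2587 0.0855] [537. 260.] [39.
[... 444 characters left out ...]
.033 207 [0.4031 0.1397 0.0434] [0.404  0.1424 0.0417] [0.03  0.03  0.017]
side green 0.012 350 [0.3635 0.2505 0.031 ] [0.3633 0.2722 0.0277] [0.041 0.088 0.031]
side green 0.033 161 [0.3632 0.2504 0.0387] [0.3633 0.2489 0.0381] [0.041 0.041 0.01 ]
side blk 0.012 224 [0.6081 0.3967 0.0312] [0.6079 0.3984 0.0281] [0.039 0.042 0.031]
side blk 0.033 108 [0.6087 0.3981 0.0378] [0.6079 0.3984 0.0383] [0.039 0.042 0.011]
side seat 0.005 329 [0.5533 0.2845 0.0082] [570. 310.] [193. 186.] 61.4
side seat 0.015 567 [0.5528 0.2851 0.0234] [554. 311.] [130. 170.] 1.8
side seat 0.035 192 [0.5235 0.3017 0.0463] [513. 313.] [ 39. 142.] 8.0
side seat 0.07 71 [0.5343 0.2561 0.0834] [535. 259.] [41. 11.] 86.6
```

View pics/seat.png

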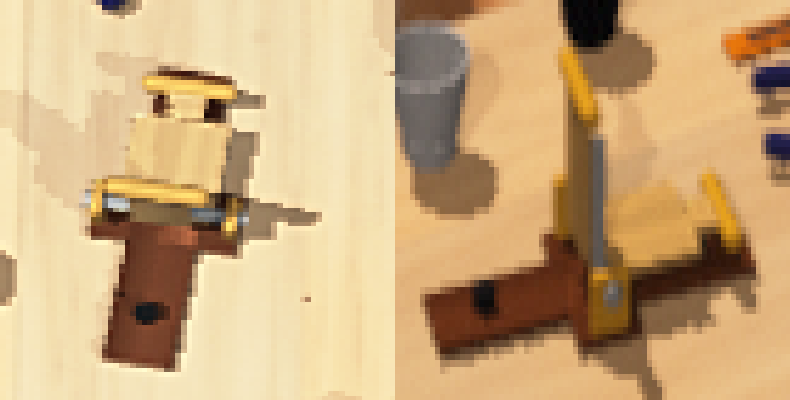

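```bash
cat >> h.py <<'E'
def plan(x,y,z,head=None):
    """remaining shifts in tool axes (units of 20 mm) and turn (units of 45 deg)"""
    s=arm.state();Rm=R.from_rotvec(s['tool_rot']).as_matrix()
    t=Rm.T@(np.array([x,y,z])-s['eef_pos']);h=np.degrees(np.arctan2(Rm[1,1],Rm[0,1]))
    print('t',round(s['time'],1),'tcp',np.round(s['eef_pos'],4),'head',round(h,1),'j6',round(s['qpos'][5],2),'w',round(s['grip_width'],4),'F',np.round(s['force'],1))
    print('  shift units',(t/.02).round(2),'turn units',None if head is None else round(-((head-h+180)%360-180)/45,2))
E
python3 - <<'E'
from h import *
for cam in('top','side'):
    W=np.load(cam+'0.npy').reshape(-1,3);W=W[~np.isnan(W).any(1)]
    def sel(b,lo,hi):
        q=W[(W[:,0]>b[0])&(W[:,0]<b[1])&(W[:,1]>b[2])&(W[:,1]<b[3])&(W[:,2]>lo)&(W[:,2]<hi)]
        r=cv2.minAreaRect(q[:,:2].astype(np.float32)*1000);c=q[:,:2]-q[:,:2].mean(0);u=np.linalg.svd(c)[2][0]
        print(cam,lo,len(q),q.mean(0).round(4),q[:,2].max().round(4),np.round(r[0],1),np.round(r[1]),'dir',round(np.degrees(np.arctan2(u[1],u[0]))%180,1))
    sel((.5,.58,.22,.3),.074,.1)      # back bar
    sel((.585,.62,.21,.29),.012,.04)   # floor bar
    sel((.44,.515,.22,.30),.005,.03)   # base board
    sel((.54,.585,.22,.29),.015,.03)   # floor plate
    q=W[(abs(W[:,0]-.27)<.06)&(abs(W[:,1])<.12)&(W[:,2]>.1)&(W[:,2]<.9)];print('pole',len(q),np.median(q,0) if len(q) else 0)
plan(.42,.358,.1,83)
E
```

```text
top 0.074 77 [0.5364 0.2587 0.0865] 0.0903 [537.3 259.5] [39. 10.] dir 81.0
top 0.012 121 [0.5977 0.2508 0.0213] 0.0259 [595.9 249.5] [40. 24.] dir 94.3
top 0.005 71 [0.4908 0.2651 0.0072] 0.0144 [491.7 265.5] [29. 46.] dir 163.9
top 0.015 270 [0.5659 0.2558 0.0217] 0.0296 [563.  259.4] [44. 62.] dir 114.6
pole 3891 [0.27498685 0.02099327 0.55423069]
side 0.074 61 [0.5342 0.2563 0.0854] 0.0903 [535.  259.5] [41.  8.] dir 81.0
side 0.012 89 [0.5963 0.2485 0.0218] 0.0275 [594.8 249.6] [41. 24.] dir 98.2
side 0.005 90 [0.4903 0.2635 0.007 ] 0.0135 [491.7 264.1] [28. 50.] dir 164.9
side 0.015 217 [0.5643 0.25   0.0218] 0.0292 [562.4 256.3] [45. 59.] dir 54.0
pole 4973 [0.27146146 0.00783526 0.35397039]
t 0.8 tcp [0.166  0.5505 0.2225] head 73.2 j6 -0.15 w 0.0942 F [0.1 0.3 0.1]
  shift units [-14.94  -5.55   6.12] turn units -0.22
```

Request:
send_rows:
  motion:
    - [[0,0,0],-0.18,1]
    - [[-1,-0.35,0.2],0,1]
    - [[-1,-0.35,0.2],0,1]
    - [[-1,-0.35,0.2],0,1]
    - [[-1,-0.35,0.2],0,1]
    - [[-1,-0.35,0.2],0,1]
    - [[-1,-0.35,0.2],0,1]
    - [[-1,-0.35,0.2],0,1]
    - [[-1,-0.4,0.2],0,1]
    - [[-1,-0.4,0.2],0,1]
  squeeze: 25

```text
time: 1.8
eef_pos: [0.3349, 0.4587, 0.1864]
tool_rot: [0.238, 3.132, 0.0]
force: [0.1, 0.2, -0.3]
grip_width: 0.0942
grip_force: 0.0
```

Request:
send_rows:
  motion:
    - [[-1,-0.35,0.2],0,1]
    - [[-1,-0.35,0.2],0,1]
    - [[-1,-0.35,0.2],0,1]
    - [[-1,-0.35,0.2],0,1]
    - [[-1,-0.35,0.2],0,1]
    - [[-1,-0.35,0.2],0,1]
    - [[-1,-0.4,0.2],0,1]
    - [[-1,-0.4,0.2],0,1]
    - [[-1,-0.4,0.2],0,1]
    - [[0,0,0],0,1]

```text
time: 2.8
eef_pos: [0.5039, 0.3651, 0.1498]
tool_rot: [0.242, 3.132, -0.001]
force: [0.9, -0.2, 0.3]
grip_width: 0.0938
grip_force: 0.0
```

```bash
python3 - <<'E'
from h import *
plan(.506,.3625,.028,81.5)
im,d=snap('side');W=cloud('side',d);u,v=297,179
w=W[v-13:v+14,u-13:u+14].reshape(-1,3);q=w[(w[:,2]>.033)&(w[:,2]<.06)];print(len(q),((q.min(0)+q.max(0))/2).round(4),np.ptp(q,0).round(3))
E
```

```text
t 2.8 tcp [0.5039 0.3651 0.1498] head 81.2 j6 -0.93 w 0.0938 F [ 0.9 -0.2  0.3]
  shift units [-0.12 -0.11  6.09] turn units -0.01
117 [0.5055 0.3632 0.0382] [0.042 0.044 0.01 ]
```

Request:
send_rows:
  motion:
    - [[-0.1,-0.1,1],0,1]
    - [[0,0,1],0,1]
    - [[0,0,1],0,1]
    - [[0,0,1],0,1]
    - [[0,0,1],0,1]
    - [[0,0,1],0,1]
    - [[0,0,0.1],0,1]
    - [[0,0,0],0,0.3]
    - [[0,0,0],0,0.2]
    - [[0,0,0],0,0.2]
    - [[0,0,0],0,0.2]
    - [[0,0,0],0,0.2]

```text
time: 4.05
eef_pos: [0.5042, 0.3647, 0.0293]
tool_rot: [0.238, 3.131, 0.001]
force: [-1.3, -0.8, -0.2]
grip_width: 0.0574
grip_force: 0.0
```

Request:
send_rows:
  motion:
    - [[0,0,0],0,0.2]
    - [[0,0,-0.5],0,0.2]
    - [[0,0,-1],0,0.2]
    - [[0,0,-1],0,0.2]
    - [[0,0,-1],0,0.2]
    - [[0,0,-1],0,0.2]
    - [[0,0,0],0,0.2]

```text
time: 4.75
eef_pos: [0.5063, 0.3658, 0.1227]
tool_rot: [0.237, 3.126, 0.007]
force: [0.9, -0.0, 0.0]
grip_width: 0.0394
grip_force: 25.0
```

```bash
python3 - <<'E'
from h import *
plan(.5607,.2548,.1,81.5)
print(arm.state()['grip_force'])
im,d=snap('side');u,v=px('side',arm.state()['eef_pos']).astype(int)
cv2.imwrite('pics/g1.png',cv2.resize(im[v-60:v+60,u-80:u+80],(640,480)))
E
```

```text
t 4.8 tcp [0.5063 0.3658 0.1227] head 81.3 j6 -0.93 w 0.0394 F [ 0.9 -0.   0. ]
  shift units [-3.52 -5.08  1.13] turn units -0.0
24.999854671118555
```

View pics/g1.png

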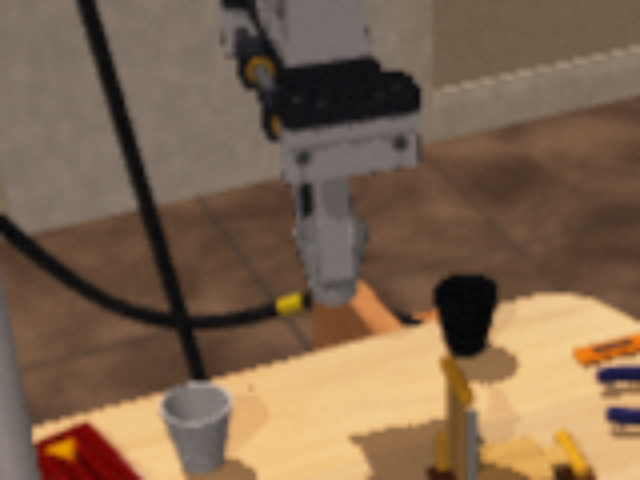

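Request:
send_rows:
  motion:
    - [[-0.6,-0.9,0],0,0.2]
    - [[-0.6,-0.9,0],0,0.2]
    - [[-0.6,-0.9,0],0,0.2]
    - [[-0.6,-0.9,0],0,0.2]
    - [[-0.6,-0.8,0],0,0.2]
    - [[-0.5,-0.7,0],0,0.2]
    - [[0,0,0],0,0.2]
    - [[0,0,1],0,0.2]
    - [[0,0,1],0,0.2]
    - [[0,0,1],0,0.2]
    - [[0,0,0.3],0,0.2]
    - [[0,0,0],0,0.2]

```text
time: 6.0
eef_pos: [0.5637, 0.2536, 0.0553]
tool_rot: [0.238, 3.119, 0.004]
force: [7.6, -0.9, 7.6]
grip_width: 0.0391
grip_force: 24.9
```

```bash
python3 - <<'E'
from h import *
plan(.5607,.2548,.0505,81.5)
im,d=snap('side');u,v=px('side',arm.state()['eef_pos']).astype(int)
cv2.imwrite('pics/p1.png',cv2.resize(im[v-40:v+50,u-60:u+60],(640,480)))
W=cloud('side',d)
E
```

```text
t 6.0 tcp [0.5637 0.2536 0.0553] head 81.3 j6 -1.13 w 0.0391 F [ 7.6 -0.9  7.6]
  shift units [0.16 0.04 0.24] turn units -0.01
```

View pics/p1.png

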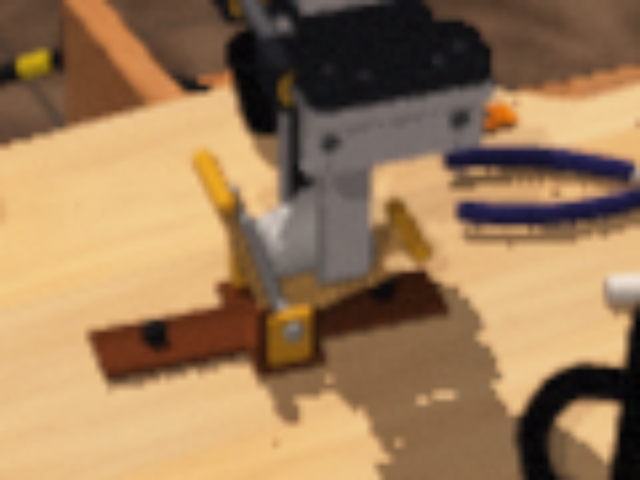

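Request:
send_rows:
  motion:
    - [[0,0,-0.5],0,0.2]
    - [[0,0,-1],0,0.2]
    - [[0,0,-1],0,0.2]
    - [[0,0,-0.5],0,0.2]
    - [[0,0,0],0,0.2]

```text
time: 6.55
eef_pos: [0.5578, 0.2534, 0.1132]
tool_rot: [0.237, 3.131, 0.001]
force: [0.0, -0.0, -0.5]
grip_width: 0.0367
grip_force: 23.7
```

```bash
python3 - <<'E'
from h import *
plan(.5607,.2548,.0505,81.5)
im,d=snap('side');u,v=px('side',arm.state()['eef_pos']).astype(int)
a=cv2.resize(im[v-30:v+50,u-40:u+40],(400,400))
W=cloud('side',d)[v-30:v+50,u-40:u+40].reshape(-1,3)
p=np.array(arm.state()['eef_pos']);L=(W-p)@np.array([[.989,.148,0],[-.148,.989,0],[0,0,1]]).T.T if 0 else np.c_[(W-p)[:,:2]@np.array([[.989,.148],[-.148,.989]]),W[:,2]-p[2]]
m=(abs(L[:,1])<.019)&(abs(L[:,0])<.04)&(L[:,2]<.03)&(L[:,2]>-.05);q=L[m]
print(len(q)); 
for z in np.arange(-.05,.03,.005):
    k=q[(q[:,2]>=z)&(q[:,2]<z+.005)]
    if len(k): print(round(z,3),len(k),k[:,0].min().round(3),k[:,0].max().round(3),k[:,1].min().round(3),k[:,1].max().round(3))
im,d=snap('top');u,v=px('top',p).astype(int)
cv2.imwrite('pics/p2.png',np.hstack([a,cv2.resize(im[v-40:v+40,u-40:u+40],(400,400))]))
E
```

```text
t 6.5 tcp [0.5578 0.2534 0.1132] head 81.3 j6 -1.13 w 0.0367 F [ 0.  -0.  -0.5]
  shift units [-0.13  0.09  3.13] turn units -0.0
236
-0.05 14 -0.038 -0.028 -0.01 0.013
-0.045 7 -0.04 -0.031 -0.009 0.012
-0.035 3 -0.04 -0.039 -0.016 -0.007
-0.03 10 -0.04 -0.014 -0.016 0.012
-0.025 7 -0.02 -0.009 -0.011 -0.007
-0.02 24 -0.023 0.025 -0.012 0.008
-0.015 27 -0.026 0.024 -0.017 0.01
-0.01 32 -0.025 0.014 -0.019 0.007
-0.005 33 -0.021 -0.008 -0.012 0.017
-0.0 29 -0.015 -0.0 -0.014 0.019
0.005 24 -0.009 0.002 -0.01 0.018
0.01 10 -0.01 0.002 0.004 0.019
0.015 8 -0.009 0.002 0.015 0.019
0.02 5 -0.009 -0.005 0.017 0.019
0.025 3 -0.008 -0.005 0.017 0.018
```

View pics/p2.png

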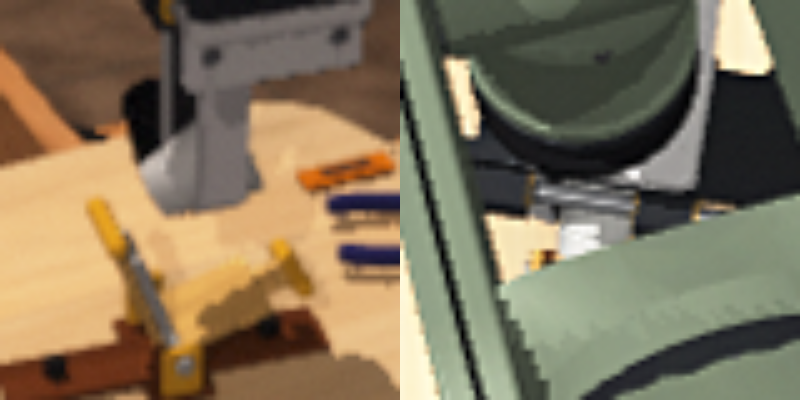

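The cup pivoted in the grip when its rim met the back: it now lies horizontally between the fingers, mouth towards -x (crop (150,180)). I can use that: tip the empty seat with a finger's back, then lay the cup in mouth-first.

Request:
send_rows:
  motion:
    - [[-1,0,-1],0,0.2]
    - [[0,0,0],0.18,0.2]
    - [[0,0,0],0.18,0.2]
    - [[0,0,0],0.18,0.2]
    - [[0,0,0],0.18,0.2]
    - [[0,0,0],0.18,0.2]
    - [[0,0,0],0.18,0.2]
    - [[0,0,0],0.18,0.2]
    - [[0,0,0],0.18,0.2]
    - [[0,0,0],0.18,0.2]
    - [[0,0,0],0.18,0.2]
    - [[0,0,0],0.18,0.2]
  squeeze: 30

```text
time: 7.85
eef_pos: [0.576, 0.2496, 0.1302]
tool_rot: [-2.372, -2.058, 0.006]
force: [-0.6, -0.4, -0.6]
grip_width: 0.0364
grip_force: 28.4
```

```bash
python3 - <<'E'
from h import *
X=np.array([.536,.2585]);ex=np.array([.989,-.148])
plan(*(X+.041*ex),.097,-8.5)
im,d=snap('side');W=cloud('side',d).reshape(-1,3)
S=np.c_[(W[:,:2]-X)@np.array([[.989,.148],[-.148,.989]]),W[:,2]]
q=S[(abs(S[:,1])<.03)&(S[:,0]>-.07)&(S[:,0]<.015)&(S[:,2]>.06)&(S[:,2]<.1)]
print(len(q),q.mean(0),q.max(0))
u,v=px('side',arm.state()['eef_pos']).astype(int)
cv2.imwrite('pics/p3.png',cv2.resize(im[v-40:v+70,u-70:u+60],(650,550)))
E
```

```text
t 7.8 tcp [0.576  0.2496 0.1302] head -8.1 j6 0.41 w 0.0364 F [-0.6 -0.4 -0.6]
  shift units [0.14 0.01 1.66] turn units 0.01
101 [-0.00084886 -0.00344274  0.07796516] [0.00680443 0.01860239 0.08975713]
```

View pics/p3.png

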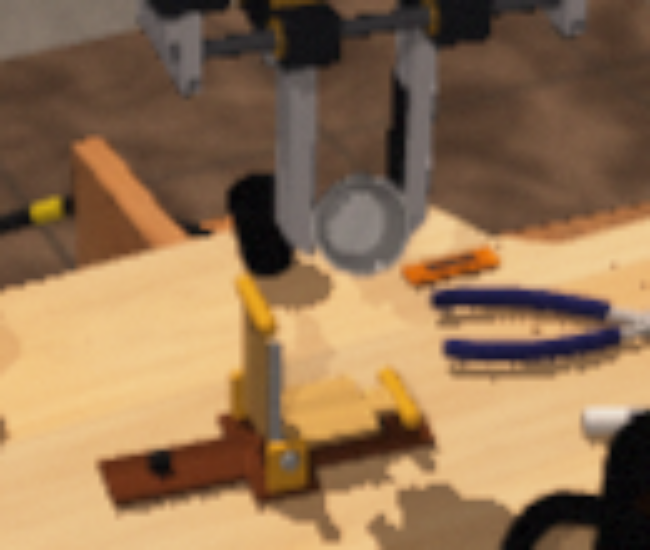

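Foot and mouth rings are nearly concentric at (358,225), so the mouth already points some 35° downwards. Pressing the rim on free bench with a short drag in the mouth direction should finish the turn; the seat is back at 0.

Request:
send_rows:
  motion:
    - [[1,0,0],0,0.2]
    - [[1,-0.8,0],0,0.2]
    - [[1,-0.9,0],0,0.2]
    - [[0.7,-0.9,0],0,0.2]
    - [[0,-0.9,0.5],0,0.2]
    - [[0,-0.8,1],0,0.2]
    - [[0,0,1],0,0.2]
    - [[0,0,1],0,0.2]
    - [[0,0,0.6],0,0.2]
    - [[0,0,0],0,0.2]

```text
time: 8.9
eef_pos: [0.5001, 0.3349, 0.0477]
tool_rot: [-2.364, -2.067, 0.008]
force: [0.2, 0.5, -1.1]
grip_width: 0.0363
grip_force: 28.4
```

Request:
send_rows:
  motion:
    - [[0.1,0,0.2],0,0.2]
    - [[0.1,0,0.2],0,0.2]
    - [[0.15,0,0.2],0,0.2]
    - [[0.2,0,0.2],0,0.2]
    - [[0.2,0,0.2],0,0.2]
    - [[0.2,0,0.15],0,0.2]
    - [[0,0,0],0,0.2]

```text
time: 9.6
eef_pos: [0.5065, 0.3548, 0.0289]
tool_rot: [2.366, 2.065, 0.006]
force: [0.9, 0.5, 2.8]
grip_width: 0.0349
grip_force: 29.3
```

```bash
python3 - <<'E'
from h import *
plan(.502,.335,.02,-8.5)
im,d=snap('side');u,v=px('side',arm.state()['eef_pos']).astype(int)
cv2.imwrite('pics/p4.png',cv2.resize(im[v-50:v+40,u-55:u+55],(660,540)))
E
```

```text
t 9.6 tcp [0.5065 0.3548 0.0289] head -7.8 j6 0.61 w 0.0349 F [0.9 0.5 2.8]
  shift units [-1.01 -0.09  0.44] turn units 0.02
```

View pics/p4.png

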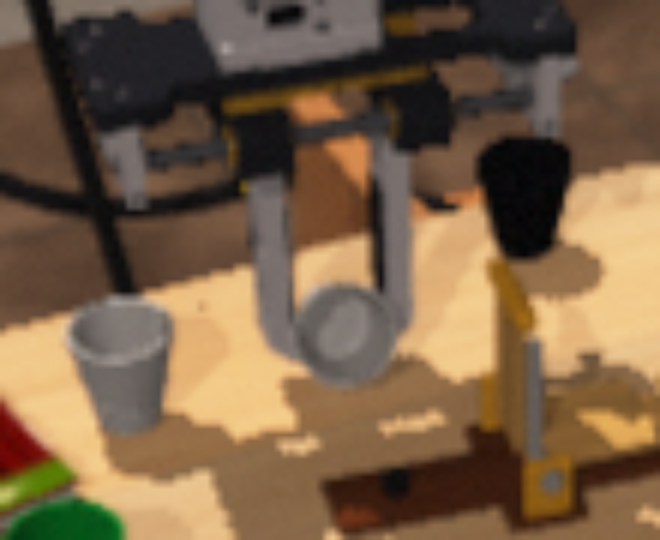

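Request:
send_rows:
  motion:
    - [[0.3,0,0.1],0,0.2]
    - [[0.3,0,0.1],0,0.2]
    - [[0.3,0,0.05],0,0.2]
    - [[0.3,0,0.05],0,0.2]
    - [[0.3,0,0.05],0,0.2]
    - [[0.3,0,0],0,0.2]
    - [[0,0,0],0,0.2]

```text
time: 10.35
eef_pos: [0.5124, 0.3905, 0.0241]
tool_rot: [2.365, 2.064, 0.008]
force: [-1.4, -2.5, 12.8]
grip_width: 0.0329
grip_force: 29.2
```

```bash
python3 - <<'E'
from h import *
plan(.502,.335,.02,-8.5)
im,d=snap('side');u,v=px('side',arm.state()['eef_pos']).astype(int)
cv2.imwrite('pics/p5.png',cv2.resize(im[v-30:v+30,u-40:u+40],(640,480)))
E
```

```text
t 10.3 tcp [0.5124 0.3905 0.0241] head -7.8 j6 0.65 w 0.0329 F [-1.4 -2.5 12.8]
  shift units [-2.82 -0.14  0.2 ] turn units 0.02
```

View pics/p5.png

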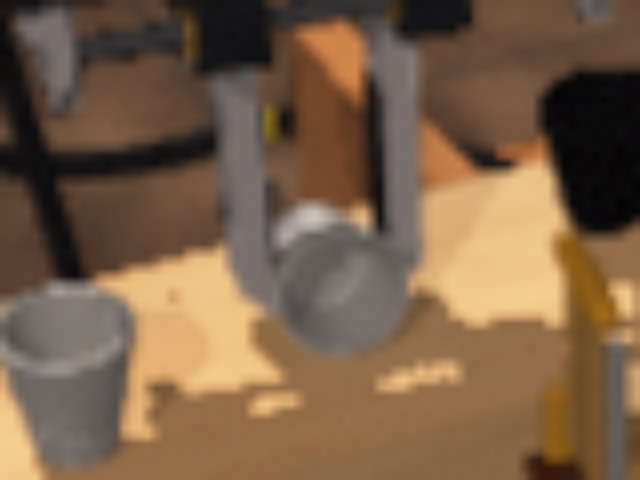

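The mouth (345,290) in fact faces the camera (-y), now only slightly raised; so it lies horizontally in the grip. I'll tip the empty seat with a finger's back, then lay the cup in with its mouth to +x.

Request:
send_rows:
  motion:
    - [[0,0,-1],0.02,0.2]
    - [[0,0,-1],0,0.2]
    - [[0,0,-1],0,0.2]
    - [[0,0.5,-1],0,0.2]
    - [[-0.6,0.8,-1],0,0.2]
    - [[-1,0.9,-0.3],0,0.2]
    - [[-1,0.9,0],0,0.2]
    - [[-1,0.9,0],0,0.2]
    - [[-1,0.1,0],0,0.2]
    - [[-1,0,0],0,0.2]
    - [[-0.8,0,0],0,0.2]
    - [[0,0,0],0,0.2]

```text
time: 11.6
eef_pos: [0.5702, 0.2488, 0.1259]
tool_rot: [-2.385, -2.044, 0.003]
force: [1.0, 0.7, -0.4]
grip_width: 0.0332
grip_force: 29.4
```

```bash
python3 - <<'E'
from h import *
X=np.array([.536,.2585]);ex=np.array([.989,-.148])
plan(*(X+.041*ex),.097,-8.5)
E
```

```text
t 11.6 tcp [0.5702 0.2488 0.1259] head -8.8 j6 0.43 w 0.0332 F [ 1.   0.7 -0.4]
  shift units [0.23 0.29 1.44] turn units -0.01
```

Request:
send_rows:
  motion:
    - [[0.2,0.3,0.7],0,0.2]
    - [[0,0,0.75],0,0.2]
    - [[0,-0.4,0],0,0.2]
    - [[0,-0.4,0.05],0,0.2]
    - [[0,-0.4,0.05],0,0.2]
    - [[0,-0.37,0.12],0,0.2]
    - [[0,-0.37,0.13],0,0.2]
    - [[0,-0.32,0.22],0,0.2]
    - [[0,-0.32,0.23],0,0.2]
    - [[0,-0.35,0.37],0,0.2]
    - [[0,-0.2,0.27],0,0.2]

```text
time: 12.7
eef_pos: [0.5149, 0.2631, 0.0678]
tool_rot: [-2.383, -2.047, 0.001]
force: [0.3, 0.7, -0.4]
grip_width: 0.0332
grip_force: 29.4
```

```bash
cat >> h.py <<'E'
X=np.array([.536,.2585]);ex=np.array([.989,-.148]);ey=np.array([.148,.989])
def seat(x,y,z,h): plan(*(X+x*ex+y*ey),z,h)
def seatcloud(cam='side'):
    im,d=snap(cam);W=cloud(cam,d).reshape(-1,3)
    return im,np.c_[(W[:,:2]-X)@ex,(W[:,:2]-X)@ey,W[:,2]]
E
python3 - <<'E'
from h import *
seat(-.021,0,.068,-8.5)
im,S=seatcloud()
q=S[(abs(S[:,1])<.035)&(abs(S[:,0])<.075)&(S[:,2]>.015)&(S[:,2]<.1)]
u,v=px('side',arm.state()['eef_pos']).astype(int)
cv2.imwrite('pics/p6.png',cv2.resize(im[v-45:v+45,u-60:u+60],(640,480)))
E
```

```text
t 12.7 tcp [0.5149 0.2631 0.0678] head -8.7 j6 0.47 w 0.0332 F [ 0.3  0.7 -0.4]
  shift units [-0.07  0.03 -0.01] turn units -0.0
```

View pics/p6.png

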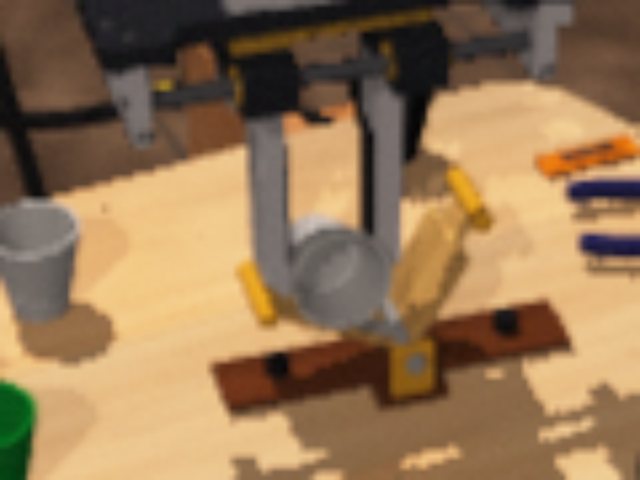

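The seat is pushed to about 60° (back bar (255,293), floor bar (468,198)), cup clear, mouth towards camera. Lift, let the seat fall, turn -90°.

Request:
send_rows:
  motion:
    - [[0,0,-1],0,0.2]
    - [[0,0,-1],0,0.2]
    - [[0,-0.2,-1],0,0.2]
    - [[0,0,-0.5],0,0.2]
    - [[0,0,0],-0.18,0.2]
    - [[0,0,0],-0.18,0.2]
    - [[0,0,0],-0.18,0.2]
    - [[0,0,0],-0.18,0.2]
    - [[0,0,0],-0.18,0.2]
    - [[0,0,0],-0.18,0.2]
    - [[0,0,0],-0.18,0.2]
    - [[0,0,0],-0.18,0.2]

```text
time: 13.95
eef_pos: [0.5117, 0.2634, 0.1378]
tool_rot: [-0.906, -3.007, 0.001]
force: [-0.6, -0.5, -0.7]
grip_width: 0.0331
grip_force: 29.4
```

Request:
send_rows:
  motion:
    - [[0,0,0],-0.18,0.2]
    - [[0,0,0],-0.18,0.2]
    - [[0,0,0],-0.18,0.2]
    - [[0,0,0],0,0.2]
    - [[0,0,0],0,0.2]

```text
time: 14.45
eef_pos: [0.5118, 0.2635, 0.1381]
tool_rot: [-0.267, -3.129, 0.001]
force: [-1.2, -0.2, -0.3]
grip_width: 0.033
grip_force: 29.4
```

```bash
python3 - <<'E'
from h import *
seat(-.028,0,.047,81.5)
im,S=seatcloud()
q=S[(abs(S[:,1])<.03)&(abs(S[:,0])<.02)&(S[:,2]>.07)&(S[:,2]<.092)]
print('floor bar',len(q),q.mean(0).round(4) if len(q) else 0)
p=arm.state()['eef_pos'];a=[(np.array(p[:2])-X)@ex,(np.array(p[:2])-X)@ey,p[2]]
q=S-a;q=q[(abs(q[:,1])<.016)&(abs(q[:,0])<.035)&(q[:,2]<.025)&(q[:,2]>-.035)]
for x in np.arange(-.035,.035,.005):
    k=q[(q[:,0]>=x)&(q[:,0]<x+.005)]
    if len(k): print(round(x,3),len(k),k[:,2].min().round(3),k[:,2].max().round(3),k[:,1].min().round(3),k[:,1].max().round(3))
E
```

```text
t 14.4 tcp [0.5118 0.2635 0.1381] head 80.3 j6 -1.08 w 0.033 F [-1.2 -0.2 -0.3]
  shift units [ 0.16 -0.07  4.55] turn units -0.03
floor bar 66 [ 0.0066 -0.0022  0.084 ]
-0.025 10 -0.01 0.0 -0.014 0.005
-0.02 35 -0.024 0.002 -0.014 0.005
-0.015 38 -0.019 0.007 -0.015 0.015
-0.01 25 -0.012 0.021 -0.014 0.016
-0.005 5 0.001 0.02 0.015 0.016
0.01 9 -0.017 0.014 -0.016 -0.008
0.015 11 -0.019 0.016 -0.016 -0.004
```

Request:
send_rows:
  motion:
    - [[0.2,-0.05,1],-0.03,0.2]
    - [[0,0,1],0,0.2]
    - [[0,0,1],0,0.2]
    - [[0,0,1],0,0.2]
    - [[0,0,0.2],0,0.2]
    - [[0,0,0.1],0,0.2]
    - [[0,0,0.1],0,0.2]
    - [[0,0,0],0,0.2]

```text
time: 15.3
eef_pos: [0.5087, 0.2636, 0.0516]
tool_rot: [0.226, 3.132, 0.001]
force: [-0.1, 0.3, 0.9]
grip_width: 0.0333
grip_force: 29.4
```

```bash
python3 - <<'E'
from h import *
seat(-.027,0,.047,81.5)
im,d=snap('side');u,v=px('side',arm.state()['eef_pos']).astype(int)
cv2.imwrite('pics/p7.png',cv2.resize(im[v-40:v+50,u-60:u+60],(640,480)))
E
```

```text
t 15.3 tcp [0.5087 0.2636 0.0516] head 81.8 j6 -1.1 w 0.0333 F [-0.1  0.3  0.9]
  shift units [-0.04 -0.05  0.23] turn units 0.01
```

View pics/p7.png

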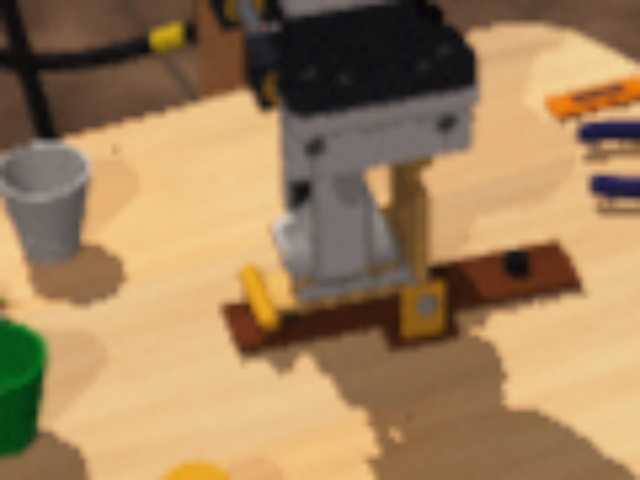

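Foot at (290,245), mouth by the plate (405,265). Lower a touch and release.

Request:
send_rows:
  motion:
    - [[0,0,0.1],0,0.2]
    - [[0,0,0.1],0,0.2]
    - [[0,0,0],0,0.45]
    - [[0,0,0],0,0.55]
    - [[0,0,0],0,0.55]
    - [[0,0,0],0,0.6]
    - [[0,0,0],0,0.6]
    - [[0,0,0],0,0.6]

```text
time: 16.15
eef_pos: [0.5079, 0.2633, 0.0466]
tool_rot: [-0.225, -3.133, 0.0]
force: [-0.2, -1.0, 0.3]
grip_width: 0.0563
grip_force: 0.0
```

Request:
send_rows:
  motion:
    - [[0,0,-0.5],0,0.6]
    - [[0,0,-1],0,0.6]
    - [[0,0,-1],0,0.6]
    - [[0,0,-1],0,0.6]
    - [[0,0,-1],0,0.6]
    - [[0,0,0],0,0.6]

```text
time: 16.75
eef_pos: [0.5106, 0.2643, 0.1408]
tool_rot: [0.225, 3.126, 0.005]
force: [-0.1, 0.6, -0.0]
grip_width: 0.0565
grip_force: 0.0
```

```bash
python3 - <<'E'
from h import *
seat(0,0,.0955,-8.5)
im,S=seatcloud()
q=S[(abs(S[:,1])<.025)&(S[:,0]<.005)&(S[:,0]>-.056)&(S[:,2]>.03)&(S[:,2]<.079)]
for x in np.arange(-.06,.005,.005):
    k=q[(q[:,0]>=x)&(q[:,0]<x+.005)]
    if len(k): print(round(x,3),len(k),k[:,2].min().round(3),k[:,2].max().round(3),k[:,1].min().round(3),k[:,1].max().round(3))
q=S[(abs(S[:,1])<.03)&(abs(S[:,0])<.02)&(S[:,2]>.078)&(S[:,2]<.092)];print('floor bar',len(q),((q.min(0)+q.max(0))/2).round(4),q.mean(0))
E
```

```text
t 16.8 tcp [0.5106 0.2643 0.1408] head 81.8 j6 -1.1 w 0.0565 F [-0.1  0.6 -0. ]
  shift units [-1.28 -0.12  2.28] turn units 2.01
-0.05 25 0.031 0.047 -0.012 0.011
-0.045 31 0.03 0.05 -0.014 0.006
-0.04 28 0.032 0.053 -0.015 0.007
-0.035 37 0.031 0.054 -0.015 0.006
-0.03 37 0.031 0.057 -0.016 0.011
-0.025 39 0.034 0.06 -0.018 0.008
-0.02 43 0.032 0.062 -0.019 0.012
-0.015 39 0.031 0.063 -0.021 0.011
-0.01 11 0.035 0.055 -0.019 -0.012
-0.005 1 0.033 0.033 -0.016 -0.016
-0.0 17 0.034 0.077 -0.016 0.013
floor bar 54 [ 0.0074 -0.0019  0.0857] [ 0.00664144 -0.0025271   0.0864716 ]
```

Request:
send_rows:
  motion:
    - [[-1,-0.1,0],0.18,0.35]
    - [[-0.5,0,0],0.18,0.35]
    - [[0,0,0],0.18,0.35]
    - [[0,0,0],0.18,0.35]
    - [[0,0,0],0.18,0.35]
    - [[0,0,0],0.18,0.35]
    - [[0,0,0],0.18,0.35]
    - [[0,0,0],0.18,0.35]
    - [[0,0,0],0.18,0.35]
    - [[0,0,0],0.18,0.35]
    - [[0,0,0],0.18,0.35]
    - [[0,0,0],0.03,0.35]
  squeeze: 8

```text
time: 18.0
eef_pos: [0.5361, 0.2554, 0.1351]
tool_rot: [-2.383, -2.045, 0.004]
force: [-0.6, 0.3, -0.9]
grip_width: 0.0327
grip_force: 0.0
```

```bash
python3 - <<'E'
from h import *
seat(.005,0,.097,-8.5)
E
```

```text
t 18.0 tcp [0.5361 0.2554 0.1351] head -8.7 j6 0.45 w 0.0327 F [-0.6  0.3 -0.9]
  shift units [0.16 0.23 1.9 ] turn units -0.01
```

Request:
send_rows:
  motion:
    - [[0.1,0.2,0.9],0,0.35]
    - [[0,0,1],0,0.35]
    - [[0,0,0],0,0.1]
    - [[0,0,0],0,0.05]
    - [[0,0,0],0,0.05]
    - [[0,0,0],0,0.05]
    - [[0,0,0],0,0.05]
    - [[0,0,0],0,0.05]

```text
time: 18.8
eef_pos: [0.5446, 0.2568, 0.0998]
tool_rot: [2.379, 2.044, 0.009]
force: [5.8, -0.7, -6.1]
grip_width: 0.0087
grip_force: 8.0
```

```bash
python3 - <<'E'
from h import *
seat(.0,0,.097,-8.5)
E
```

```text
t 18.8 tcp [0.5446 0.2568 0.0998] head -8.7 j6 0.45 w 0.0087 F [ 5.8 -0.7 -6.1]
  shift units [ 0.02 -0.44  0.14] turn units -0.0
```

Request:
send_rows:
  motion:
    - [[0,0.34,0.08],0,0.05]
    - [[0,0.34,0.08],0,0.05]
    - [[0,0.29,0.14],0,0.05]
    - [[0,0.29,0.14],0,0.05]
    - [[0,0.26,0.2],0,0.05]
    - [[0,0.25,0.2],0,0.05]
    - [[0,0.18,0.2],0,0.05]
    - [[0,0.18,0.2],0,0.05]
    - [[0,0.13,0.19],0,0.05]
    - [[0,0.13,0.19],0,0.05]
    - [[0,0,0],0,0.05]

```text
time: 19.9
eef_pos: [0.5947, 0.2495, 0.0694]
tool_rot: [2.378, 2.042, 0.015]
force: [6.6, -2.4, 6.4]
grip_width: 0.0097
grip_force: 12.1
```

```bash
python3 - <<'E'
from h import *
seat(.055,0,.067,-8.5); print(arm.state()['grip_force'])
E
```

```text
t 19.9 tcp [0.5947 0.2495 0.0694] head -8.7 j6 0.42 w 0.0097 F [ 6.6 -2.4  6.4]
  shift units [ 0.01 -0.22  0.12] turn units -0.0
12.127216793596745
```

Request:
send_rows:
  motion:
    - [[0,0.05,0],0,0.2]
    - [[0,0,0],0,0.25]
    - [[0,0,-0.4],0,0.25]
    - [[0,0,-1],0,0.25]
    - [[0,0,-1],0,0.25]
    - [[0,0,-1],0,0.4]
    - [[0,0,-0.6],0,0.5]
    - [[0,0,0],0,0.5]
    - [[0,0,0],0,0.5]
    - [[0,0,0],0,0.5]

```text
time: 20.9
eef_pos: [0.5883, 0.2495, 0.1446]
tool_rot: [-2.382, -2.046, 0.005]
force: [0.1, -0.5, -0.8]
grip_width: 0.0469
grip_force: 0.0
```

```bash
python3 - <<'E'
from h import *
seat(.025,0,.064,81.5)
im,S=seatcloud()
q=S[(abs(S[:,1])<.035)&(S[:,0]<.055)&(S[:,0]>.006)&(S[:,2]>.027)&(S[:,2]<.075)]
for z in np.arange(.025,.075,.005):
    k=q[(q[:,2]>=z)&(q[:,2]<z+.005)]
    if len(k): print(z.round(3),len(k),k[:,0].min().round(3),k[:,0].max().round(3),k[:,1].min().round(3),k[:,1].max().round(3),k.mean(0).round(3))
q=S[(abs(S[:,1])<.03)&(abs(S[:,0])<.03)&(S[:,2]>.078)&(S[:,2]<.092)];print('back bar',len(q),q.mean(0).round(3))
cv2.imwrite('pics/p8.png',cv2.resize(im[160:270,250:390],(700,550)))
E
```

```text
t 20.9 tcp [0.5883 0.2495 0.1446] head -8.7 j6 0.42 w 0.0469 F [ 0.1 -0.5 -0.8]
  shift units [ 0.06 -1.39  4.03] turn units -2.0
0.025 16 0.006 0.022 -0.031 -0.012 [ 0.013 -0.022  0.029]
0.03 22 0.008 0.03 -0.022 -0.013 [ 0.02  -0.017  0.033]
0.035 31 0.008 0.038 -0.021 -0.007 [ 0.025 -0.016  0.038]
0.04 50 0.007 0.046 -0.021 0.02 [ 0.031 -0.011  0.043]
0.045 64 0.007 0.054 -0.019 0.02 [ 0.034 -0.007  0.047]
0.05 59 0.006 0.055 -0.019 0.016 [ 0.033 -0.007  0.052]
0.055 41 0.007 0.055 -0.018 0.015 [ 0.027 -0.007  0.057]
0.06 26 0.007 0.024 -0.014 0.005 [ 0.015 -0.005  0.062]
0.065 12 0.007 0.016 -0.009 0.004 [ 0.01  -0.002  0.067]
back bar 0 [nan nan nan]<stdin>:8: RuntimeWarning: Mean of empty slice.
  ret = um.true_divide(
```

View pics/p8.png

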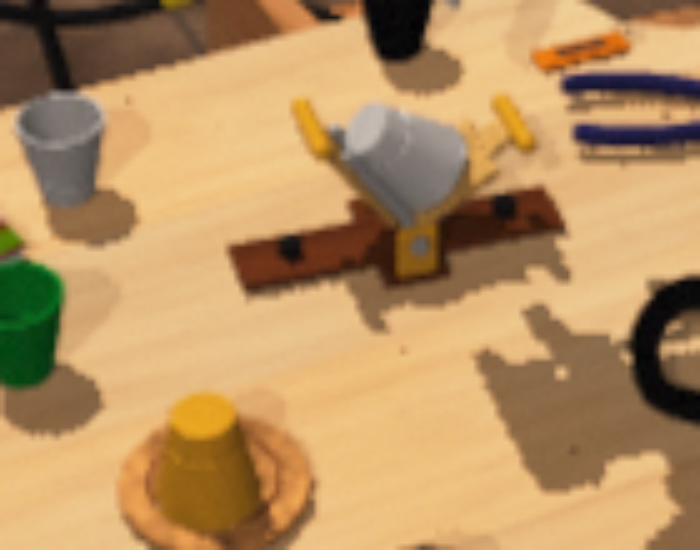

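The seat is still at about 40° tip (bars (310,128) and (513,123)), cup well in it, foot up-left. See which way it falls.

Request:
send_rows:
  motion:
    - [[0,0,0],0,0.5]
    - [[0,0,0],0,0.5]
    - [[0,0,0],0,0.5]
    - [[0,0,0],0,0.5]
    - [[0,0,0],0,0.5]

```text
time: 21.45
eef_pos: [0.5895, 0.2497, 0.1462]
tool_rot: [2.383, 2.047, -0.0]
force: [-0.1, 1.1, -0.7]
grip_width: 0.0468
grip_force: 0.0
```

```bash
cat >> h.py <<'E'
def tip():
    im,S=seatcloud()
    q=S[(abs(S[:,1])<.028)&(abs(S[:,0])<.08)&(S[:,2]>.012)&(S[:,2]<.1)]
    r=np.hypot(q[:,0],q[:,2]-.022);q=q[(r>.056)&(r<.069)]
    a=np.degrees(np.arctan2(-q[:,0],q[:,2]-.022))   # 0 back bar up, -90 floor bar level
    n,b=np.histogram(a,np.arange(-100,101,5));print([(int(b[i]),int(n[i])) for i in range(len(n)) if n[i]>4])
    return im,S
E
python3 - <<'E'
from h import *
tip()
E
```

```text
[(-65, 14), (-60, 42), (30, 38), (35, 17)]
```

Request:
send_rows:
  motion:
    - [[0,-0.7,0],0,0.9]
    - [[0,-0.7,0],-0.18,0.9]
    - [[0,0,0],-0.18,0.9]
    - [[0,0,0],-0.18,0.9]
    - [[0,0,0],-0.18,0.9]
    - [[0,0,0],-0.18,0.9]
    - [[0,0,0],-0.18,0.9]
    - [[0,0,0],-0.18,0.9]
    - [[0,0,0],-0.18,0.9]
    - [[0,0,0],-0.18,0.9]
    - [[0,0,0],-0.18,0.9]
    - [[0,0,0],-0.18,0.9]
  squeeze: 25

```text
time: 22.7
eef_pos: [0.5619, 0.254, 0.1464]
tool_rot: [0.253, 3.131, 0.0]
force: [0.2, 0.4, -0.2]
grip_width: 0.0847
grip_force: 0.0
```

```bash
python3 - <<'E'
from h import *
im,S=tip()
q=S[(abs(S[:,1])<.035)&(S[:,0]<.055)&(S[:,0]>.005)&(S[:,2]>.027)&(S[:,2]<.075)]
for z in np.arange(.025,.075,.005):
    k=q[(q[:,2]>=z)&(q[:,2]<z+.005)]
    if len(k): print(z.round(3),len(k),k[:,0].min().round(3),k[:,0].max().round(3),k[:,1].min().round(3),k[:,1].max().round(3),k.mean(0).round(3))
seat(.025,0,.064,81.5)
E
```

```text
[(-65, 15), (-60, 42), (30, 36), (35, 18)]
0.025 21 0.005 0.027 -0.029 -0.008 [ 0.014 -0.019  0.028]
0.03 19 0.006 0.037 -0.021 -0.012 [ 0.019 -0.016  0.033]
0.035 33 0.005 0.038 -0.021 -0.008 [ 0.023 -0.017  0.038]
0.04 56 0.005 0.046 -0.02 0.02 [ 0.031 -0.01   0.043]
0.045 65 0.005 0.054 -0.02 0.02 [ 0.033 -0.007  0.047]
0.05 57 0.005 0.055 -0.017 0.01 [ 0.033 -0.007  0.052]
0.055 44 0.005 0.055 -0.018 0.017 [ 0.024 -0.007  0.057]
0.06 24 0.006 0.021 -0.015 0.005 [ 0.014 -0.007  0.062]
0.065 13 0.005 0.014 -0.01 0.001 [ 0.01  -0.004  0.067]
0.07 4 0.006 0.008 -0.004 0.004 [ 0.007 -0.001  0.07 ]
t 22.8 tcp [0.5619 0.2539 0.1464] head 81.0 j6 -1.13 w 0.0845 F [-0.  -0.4 -0.7]
  shift units [0.07 0.04 4.12] turn units -0.01
```

Balanced at 33° of tip; I'll nudge the floor bar down with closed fingertips.

Request:
send_rows:
  motion:
    - [[-0.95,0,0],0,0]
    - [[-0.9,0,0],0,0]
    - [[0,0,0],0,0]
    - [[0,0,1],0,0]
    - [[0,0,1],0,0]
    - [[0,0,0.8],0,0]
    - [[0,0,0.3],0,0]
    - [[0,0,0.3],0,0]
    - [[0,0,0.3],0,0]
    - [[0,0,0.3],0,0]
    - [[0,0,0.3],0,0]
    - [[0,0,0.3],0,0]

```text
time: 23.95
eef_pos: [0.5986, 0.2479, 0.0542]
tool_rot: [0.262, 3.13, 0.0]
force: [0.0, -0.5, 0.4]
grip_width: 0.0003
grip_force: 0.0
```

Request:
send_rows:
  motion:
    - [[0,0,0.2],0,0]
    - [[0,0,0.1],0,0]
    - [[0,0,0],0,0]
    - [[0,0,0],0,0]

```text
time: 24.35
eef_pos: [0.5985, 0.2478, 0.0484]
tool_rot: [0.262, 3.13, 0.0]
force: [-0.8, 0.2, 0.0]
grip_width: 0.0005
grip_force: 0.0
```

```bash
python3 - <<'E'
from h import *
im,S=tip()
seat(.025,0,.064,81.5)
E
```

```text
[(-95, 21), (-90, 23), (-75, 10), (-70, 15), (-65, 17), (-60, 15), (-55, 10), (-5, 17), (0, 35)]
t 24.4 tcp [0.5986 0.2478 0.0485] head 80.4 j6 -1.14 w 0.0005 F [-0.4  0.4  0.1]
  shift units [ 1.92  0.03 -0.78] turn units -0.02
```

Request:
send_rows:
  motion:
    - [[0,0,-1],0,0.3]
    - [[0,0,-1],0,0.5]
    - [[0,0,-1],0,0.6]
    - [[0,0,-1],0,0.7]
    - [[0.9,0,-0.7],-0.02,0.7]
    - [[0.9,0,0],0,0.7]
    - [[0,0,0],0,0.7]
    - [[0,0,0],0,0.7]

```text
time: 25.2
eef_pos: [0.563, 0.2535, 0.1424]
tool_rot: [0.237, 3.132, -0.0]
force: [-0.2, -0.2, 0.2]
grip_width: 0.0613
grip_force: 0.0
```

```bash
cat >> h.py <<'E'
def prof(S,x0=.004,x1=.055,z0=.025,z1=.085):
    q=S[(abs(S[:,1])<.035)&(S[:,0]<x1)&(S[:,0]>x0)]
    for z in np.arange(z0,z1,.005):
        k=q[(q[:,2]>=z)&(q[:,2]<z+.005)]
        if len(k)>2: print(z.round(3),len(k),'x',k[:,0].min().round(3),k[:,0].max().round(3),'y',k[:,1].min().round(3),k[:,1].max().round(3))
E
python3 - <<'E'
from h import *
im,S=tip();prof(S)
seat(.025,0,.064,81.5)
E
```

```text
[(-95, 25), (-90, 32), (-5, 19), (0, 34)]
0.025 50 x 0.004 0.045 y -0.032 -0.006
0.03 35 x 0.006 0.041 y -0.027 -0.004
0.035 34 x 0.005 0.043 y -0.019 -0.004
0.04 34 x 0.006 0.043 y -0.017 -0.001
0.045 32 x 0.004 0.04 y -0.016 0.001
0.05 34 x 0.004 0.041 y -0.016 0.001
0.055 32 x 0.004 0.036 y -0.014 0.005
0.06 73 x 0.004 0.039 y -0.013 0.011
0.065 12 x 0.004 0.029 y -0.013 0.006
0.07 3 x 0.004 0.006 y -0.011 -0.009
t 25.2 tcp [0.5633 0.2533 0.1422] head 81.3 j6 -1.14 w 0.0643 F [ 0.2  0.2 -0.3]
  shift units [0.14 0.05 3.91] turn units -0.0
```

Cup stands mouth down on the seat. Grip it and lift.

Request:
send_rows:
  motion:
    - [[0.1,0,1],0,0.65]
    - [[0,0,1],0,0.65]
    - [[0,0,1],0,0.65]
    - [[0,0,1],0,0.65]
    - [[0,0,0.05],0,0.65]
    - [[0,0,0],0,0.2]
    - [[0,0,0],0,0.15]
    - [[0,0,0],0,0.15]
    - [[0,0,0],0,0.15]
    - [[0,0,0],0,0.15]
    - [[0,0,0],0,0.15]
    - [[0,0,0],0,0.15]
  squeeze: 30

```text
time: 26.45
eef_pos: [0.5617, 0.2542, 0.0623]
tool_rot: [0.237, 3.13, 0.002]
force: [0.6, 1.1, 3.2]
grip_width: 0.0292
grip_force: 29.8
```

Request:
send_rows:
  motion:
    - [[0,0,0],0,0.15]
    - [[0,0,-0.2],0,0.15]
    - [[0,0,-0.5],0,0.15]
    - [[0,0,-1],0,0.15]
    - [[0,0,-1],0,0.15]
    - [[0,0,-1],0,0.15]
    - [[0,0,-1],0,0.15]
    - [[0,0,0],0,0.15]

```text
time: 27.25
eef_pos: [0.5626, 0.2541, 0.1588]
tool_rot: [0.237, 3.127, 0.002]
force: [0.4, 0.0, -1.0]
grip_width: 0.0283
grip_force: 37.4
```

```bash
cat >> h.py <<'E'
def hand(cam='side'):
    "cup shape in hand, seat-aligned axes about TCP"
    im,S=seatcloud(cam);p=np.array(arm.state()['eef_pos'])
    q=S-np.r_[(p[:2]-X)@ex,(p[:2]-X)@ey,p[2]]
    q=q[(abs(q[:,1])<.03)&(abs(q[:,0])<.035)&(q[:,2]<.02)&(q[:,2]>-.055)]
    for z in np.arange(-.055,.02,.005):
        k=q[(q[:,2]>=z)&(q[:,2]<z+.005)]
        if len(k)>2: print(z.round(3),len(k),'x',k[:,0].min().round(3),k[:,0].max().round(3),'y',k[:,1].min().round(3),k[:,1].max().round(3))
    return im
E
python3 - <<'E'
from h import *
plan(.4045,.143,.1,81.5);hand()
E
```

```text
t 27.2 tcp [0.5626 0.2541 0.1588] head 81.3 j6 -1.13 w 0.0283 F [ 0.4  0.  -1. ]
  shift units [ 6.99 -6.69  2.89] turn units -0.0
-0.045 7 x -0.013 -0.005 y -0.016 -0.001
-0.04 36 x -0.013 0.022 y -0.022 -0.0
-0.035 42 x -0.013 0.023 y -0.021 0.001
-0.03 43 x -0.013 0.024 y -0.02 -0.005
-0.025 42 x -0.013 0.022 y -0.02 -0.002
-0.02 32 x -0.013 0.019 y -0.02 0.019
-0.015 20 x -0.014 0.017 y -0.021 0.017
-0.01 26 x -0.014 0.008 y -0.027 0.024
-0.005 45 x -0.014 0.008 y -0.028 0.025
-0.0 52 x -0.013 0.008 y -0.028 0.023
0.005 39 x -0.01 0.008 y -0.028 0.025
0.01 40 x -0.01 0.008 y -0.028 0.023
0.015 37 x -0.01 0.008 y -0.028 0.025
```

```bash
python3 - <<'E'
from h import *
im,_=snap('side');u,v=px('side',arm.state()['eef_pos']).astype(int)
cv2.imwrite('pics/p9.png',cv2.resize(im[v-20:v+40,u-40:u+40],(640,480)))
E
```

```text
(no output)
```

View pics/p9.png

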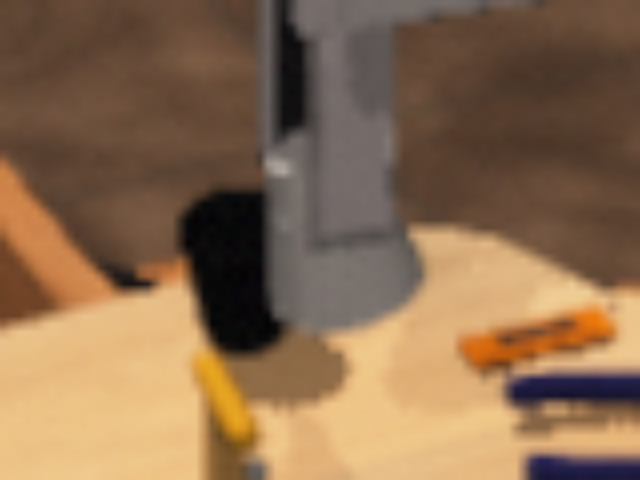

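Cup is held tilted about 11° (left edge vertical, mouth (345,310) shifted to +x). Allow for that: aim 5 mm short along x.

Request:
send_rows:
  motion:
    - [[0.4,-0.4,0],0,0.15]
    - [[0.8,-0.7,0],0,0.15]
    - [[0.8,-0.8,0],0,0.15]
    - [[0.8,-0.8,0],0,0.15]
    - [[0.8,-0.8,0],0,0.15]
    - [[0.8,-0.8,0],0,0.15]
    - [[0.8,-0.7,0],0,0.15]
    - [[0.8,-0.7,0],0,0.15]
    - [[0.7,-0.6,0],0,0.15]
    - [[0.5,-0.4,0],0,0.15]
    - [[0,0,0],0,0.15]
    - [[0,0,0],0,0.15]

```text
time: 28.55
eef_pos: [0.3982, 0.143, 0.155]
tool_rot: [0.238, 3.133, 0.0]
force: [0.1, -0.4, -0.2]
grip_width: 0.0278
grip_force: 37.4
```

```bash
cat >> h.py <<'E'
def disc(cam,x,y,z0,z1,r=.05):
    "middle of what stands between heights z0,z1 near x,y"
    im,d=snap(cam);W=cloud(cam,d).reshape(-1,3)
    q=W[(np.hypot(W[:,0]-x,W[:,1]-y)<r)&(W[:,2]>z0)&(W[:,2]<z1)]
    if len(q)>5: print(cam,len(q),'mid',((q.min(0)+q.max(0))/2).round(4),'mean',q.mean(0).round(4),'size',np.ptp(q,0).round(3))
    else: print(cam,len(q),'nothing')
    return im,q
E
python3 - <<'E'
from h import *
plan(.3995,.1437,.085,81.5);hand();disc('side',.4045,.143,.04,.06,.035);print(arm.state()['grip_width'])
E
```

```text
t 28.6 tcp [0.3982 0.143  0.155 ] head 81.3 j6 -1.28 w 0.0278 F [ 0.1 -0.4 -0.2]
  shift units [-0.06  0.04  3.5 ] turn units -0.0
-0.045 18 x -0.014 0.001 y -0.022 -0.005
-0.04 50 x -0.015 0.023 y -0.023 -0.002
-0.035 65 x -0.014 0.025 y -0.022 0.0
-0.03 58 x -0.014 0.022 y -0.021 -0.002
-0.025 52 x -0.015 0.021 y -0.019 -0.001
-0.02 35 x -0.015 0.018 y -0.018 -0.004
-0.015 24 x -0.015 0.016 y -0.023 -0.001
-0.01 33 x -0.015 0.014 y -0.029 0.022
-0.005 66 x -0.015 0.007 y -0.029 0.019
-0.0 35 x -0.011 0.007 y -0.03 0.017
0.005 37 x -0.011 0.008 y -0.029 0.017
0.01 29 x -0.011 0.008 y -0.029 -0.019
0.015 32 x -0.011 0.008 y -0.029 -0.02
side 150 mid [0.4046 0.1429 0.0452] mean [0.4039 0.1413 0.0464] size [0.026 0.028 0.01 ]
0.02812458051954522
```

Request:
send_rows:
  motion:
    - [[0,0,0.8],0,0.15]
    - [[0,0,0.8],0,0.15]
    - [[0,0,0.7],0,0.15]
    - [[0,0,0.4],0,0.15]
    - [[0,0,0.3],0,0.15]
    - [[0,0,0.3],0,0.15]
    - [[0,0,0.2],0,0.15]
    - [[0,0,0],0,0.15]

```text
time: 29.45
eef_pos: [0.3981, 0.143, 0.085]
tool_rot: [-0.238, -3.132, 0.0]
force: [0.2, 0.7, -0.4]
grip_width: 0.028
grip_force: 37.4
```

Request:
send_rows:
  motion:
    - [[0,0,0.2],0,0.15]
    - [[0,0,0.2],0,0.15]
    - [[0,0,0.2],0,0.15]
    - [[0,0,0],0,0.15]

```text
time: 29.85
eef_pos: [0.3985, 0.1433, 0.0731]
tool_rot: [0.238, 3.132, 0.001]
force: [0.8, 0.8, 0.2]
grip_width: 0.0283
grip_force: 37.0
```

Request:
send_rows:
  motion:
    - [[0,0,0.15],0,0.15]
    - [[0,0,0],0,0.35]
    - [[0,0,0],0,0.45]
    - [[0,0,0],0,0.5]
    - [[0,0,0],0,0.5]
    - [[0,0,0],0,0.5]
    - [[0,0,-0.5],0,0.5]
    - [[0,0,-1],0,0.5]
    - [[0,0,-1],0,0.5]
    - [[0,0,-1],0,0.5]
    - [[0,0,0],0,0.5]

```text
time: 30.95
eef_pos: [0.401, 0.1434, 0.1436]
tool_rot: [0.237, 3.125, 0.002]
force: [-0.0, 0.3, -0.7]
grip_width: 0.047
grip_force: 0.0
```

```bash
python3 - <<'E'
from h import *
disc('side',.4045,.143,.058,.08,.035);disc('side',.4045,.143,.02,.035,.04)
disc('side',.42,.358,.033,.06,.06);disc('top',.42,.358,.033,.06,.06)
plan(.42,.358,.15,81.5)
E
```

```text
side 143 mid [0.4037 0.1423 0.0627] mean [0.4034 0.14   0.0638] size [0.027 0.026 0.009]
side 114 mid [0.4037 0.1365 0.0288] mean [0.3995 0.1298 0.0288] size [0.038 0.028 0.012]
side 88 mid [0.4143 0.3566 0.0387] mean [0.4137 0.3586 0.0384] size [0.029 0.043 0.011]
top 97 mid [0.421  0.3582 0.0384] mean [0.4219 0.3605 0.0389] size [0.04 0.04 0.01]
t 31.1 tcp [0.3973 0.1429 0.1393] head 81.3 j6 -1.28 w 0.047 F [ 0.  -0.5 -0.4]
  shift units [ 0.5  10.8  -0.54] turn units -0.0
```

First cup is fully home (top at 0.066, centred). Now cup 2.

Request:
send_rows:
  motion:
    - [[0,0.5,-0.5],0,0.7]
    - [[0,1,0],0,0.8]
    - [[0,1,0],0,0.8]
    - [[0,1,0],0,0.8]
    - [[0,1,0],0,0.8]
    - [[0.1,1,0],0,0.8]
    - [[0.1,1,0],0,0.8]
    - [[0.1,1,0],0,0.8]
    - [[0.1,1,0],0,0.8]
    - [[0.1,1,0],0,0.8]
    - [[0,0.9,0],0,0.8]
    - [[0,0.4,0],0,0.8]

```text
time: 32.35
eef_pos: [0.4206, 0.3599, 0.1499]
tool_rot: [-0.235, -3.132, -0.0]
force: [0.4, -0.3, -0.7]
grip_width: 0.0753
grip_force: 0.0
```

```bash
python3 - <<'E'
from h import *
disc('side',.42,.358,.033,.06,.06);plan(.42,.3575,.024,81.5)
E
```

```text
side 128 mid [0.4197 0.3569 0.0382] mean [0.4195 0.3585 0.0385] size [0.041 0.044 0.01 ]
t 32.4 tcp [0.4208 0.3602 0.15  ] head 81.4 j6 -0.87 w 0.0757 F [ 0.2 -0.1  0.2]
  shift units [ 0.02 -0.15  6.3 ] turn units -0.0
```

Request:
send_rows:
  motion:
    - [[0,-0.15,1],0,0.8]
    - [[0,0,1],0,0.8]
    - [[0,0,1],0,0.8]
    - [[0,0,1],0,0.8]
    - [[0,0,1],0,0.8]
    - [[0,0,1],0,0.8]
    - [[0,0,0.25],0,0.8]
    - [[0,0,0],0,0.3]
    - [[0,0,0],0,0.25]
    - [[0,0,0],0,0.25]
    - [[0,0,0],0,0.25]
    - [[0,0,0],0,0.25]

```text
time: 33.6
eef_pos: [0.4212, 0.3556, 0.0262]
tool_rot: [0.238, 3.131, 0.002]
force: [0.4, 0.6, 1.9]
grip_width: 0.0395
grip_force: 30.1
```

Request:
send_rows:
  motion:
    - [[0,0,0],0,0.25]
    - [[0,0,0],0,0.25]
    - [[0,0,0],0,0.25]
    - [[0,0,0],0,0.25]

```text
time: 34.0
eef_pos: [0.4213, 0.3557, 0.026]
tool_rot: [0.238, 3.131, 0.002]
force: [0.2, 0.8, 4.4]
grip_width: 0.0388
grip_force: 30.0
```

Request:
send_rows:
  motion:
    - [[0,0,-0.3],0,0.25]
    - [[0,0,-0.8],0,0.25]
    - [[0,0,-1],0,0.25]
    - [[0,0,-1],0,0.25]
    - [[0,0,-1],0,0.25]
    - [[0,0,-1],0,0.25]
    - [[0,0,0],0,0.25]

```text
time: 34.7
eef_pos: [0.4218, 0.3558, 0.1296]
tool_rot: [0.237, 3.129, 0.004]
force: [-0.4, 0.2, -0.9]
grip_width: 0.0389
grip_force: 30.0
```

```bash
python3 - <<'E'
from h import *
seat(.025,0,.1255,81.5);hand()
E
```

```text
t 34.7 tcp [0.4218 0.3558 0.1296] head 81.3 j6 -0.88 w 0.0389 F [-0.4  0.2 -0.9]
  shift units [-7.63 -3.95  0.22] turn units -0.0
-0.025 5 x -0.014 0.002 y -0.01 0.002
-0.02 5 x -0.014 -0.01 y -0.009 -0.004
-0.015 13 x -0.016 0.009 y -0.028 0.003
-0.01 14 x -0.015 0.013 y -0.028 -0.005
-0.005 12 x -0.018 0.013 y -0.026 0.014
-0.0 17 x -0.016 0.014 y -0.029 0.016
0.005 30 x -0.019 0.016 y -0.03 0.018
0.01 29 x -0.021 0.016 y -0.025 0.027
0.015 39 x -0.021 0.019 y -0.029 0.022
```

Request:
send_rows:
  motion:
    - [[-0.5,0,0],0,0.25]
    - [[-0.9,0,0],0,0.25]
    - [[-0.9,0,0],0,0.25]
    - [[-0.9,0,0],0,0.25]
    - [[-0.9,0,0],0,0.25]
    - [[-0.9,-0.4,0],0,0.25]
    - [[-0.9,-0.7,0],0,0.25]
    - [[-0.9,-0.8,0],0,0.25]
    - [[-0.7,-0.8,0],0,0.25]
    - [[-0.4,-0.7,0],0,0.25]
    - [[0,-0.5,0],0,0.25]
    - [[0,0,0],0,0.25]

```text
time: 35.95
eef_pos: [0.5642, 0.2526, 0.1264]
tool_rot: [-0.24, -3.13, 0.001]
force: [-0.4, 0.0, -0.5]
grip_width: 0.0388
grip_force: 30.0
```

```bash
python3 - <<'E'
from h import *
seat(.03,0,.054,81.5);hand();tip()
E
```

```text
t 36.0 tcp [0.5642 0.2526 0.1264] head 81.2 j6 -1.14 w 0.0388 F [-0.4  0.  -0.5]
  shift units [-0.07  0.09  3.62] turn units -0.01
-0.055 10 x -0.032 -0.027 y -0.011 0.013
-0.05 4 x -0.032 -0.031 y -0.017 0.011
-0.045 20 x -0.033 -0.025 y -0.02 0.019
-0.04 31 x -0.034 -0.026 y -0.02 0.02
-0.025 11 x -0.015 -0.007 y -0.011 -0.0
-0.02 10 x -0.016 0.003 y -0.027 0.001
-0.015 16 x -0.017 0.008 y -0.03 0.001
-0.01 18 x -0.017 0.001 y -0.028 0.014
-0.005 20 x -0.018 0.001 y -0.025 0.016
-0.0 28 x -0.02 0.002 y -0.025 0.017
0.005 33 x -0.021 0.001 y -0.025 0.028
0.01 37 x -0.021 0.001 y -0.025 0.029
0.015 36 x -0.023 0.001 y -0.027 0.029
[(-95, 34), (-90, 24), (-5, 17), (0, 39)]
```

Request:
send_rows:
  motion:
    - [[-0.22,0.05,0],0,0.25]
    - [[0,0,0.5],0,0.25]
    - [[0,0,0.8],0,0.25]
    - [[0,0,0.8],0,0.25]
    - [[0,0,0.8],0,0.25]
    - [[0,0,0.5],0,0.25]
    - [[0,0,0.2],0,0.25]
    - [[0,0,0],0,0.25]

```text
time: 36.85
eef_pos: [0.5688, 0.2543, 0.0541]
tool_rot: [-0.238, -3.131, 0.001]
force: [-0.1, -0.6, -0.1]
grip_width: 0.0387
grip_force: 30.0
```

```bash
python3 - <<'E'
from h import *
seat(.03,0,.048,81.5);tip()
E
```

```text
t 36.9 tcp [0.5688 0.2543 0.0541] head 81.3 j6 -1.14 w 0.0387 F [-0.1 -0.6 -0.1]
  shift units [ 0.15 -0.04  0.3 ] turn units -0.0
[(-95, 29), (-90, 27), (-30, 9), (-25, 22), (-5, 16), (0, 39)]
```

No contact. Lower the last millimetres, shift slightly in, and release.

Request:
send_rows:
  motion:
    - [[0.1,0,0.1],0,0.25]
    - [[0,0,0.08],0,0.25]
    - [[0,0,0.07],0,0.25]
    - [[0,0,0],0,0.25]
    - [[0,0,0],0,0.5]
    - [[0,0,0],0,0.6]
    - [[0,0,0],0,0.6]
    - [[0,0,0],0,0.6]
    - [[0,0,-0.5],0,0.6]
    - [[0,0,-1],0,0.6]
    - [[0,0,-1],0,0.6]
    - [[0,0,-1],0,0.6]
  squeeze: 8

```text
time: 38.1
eef_pos: [0.5676, 0.2549, 0.1217]
tool_rot: [0.238, 3.132, 0.0]
force: [0.1, -0.8, -0.4]
grip_width: 0.0564
grip_force: 0.0
```

Request:
send_rows:
  motion:
    - [[0,0,-1],0,0.4]
    - [[0.7,0,0],0.18,0.35]
    - [[0.7,0,0],0.18,0.35]
    - [[0,0,0],0.18,0.35]
    - [[0,0,0],0.18,0.35]
    - [[0,0,0],0.18,0.35]
    - [[0,0,0],0.18,0.35]
    - [[0,0,0],0.18,0.35]
    - [[0,0,0],0.18,0.35]
    - [[0,0,0],0.18,0.35]
    - [[0,0,0],0.18,0.35]
    - [[0,0,0],0.18,0.35]

```text
time: 39.3
eef_pos: [0.5404, 0.2611, 0.1412]
tool_rot: [2.373, 2.059, 0.001]
force: [-0.1, 0.4, 0.3]
grip_width: 0.0331
grip_force: 0.0
```

```bash
python3 - <<'E'
from h import *
seat(.002,0,.098,-8.5);im,S=tip();prof(S)
E
```

```text
t 39.3 tcp [0.5404 0.2611 0.1412] head -8.1 j6 0.45 w 0.0331 F [-0.1  0.4  0.3]
  shift units [-0.16 -0.1   2.16] turn units 0.01
[(-95, 30), (-90, 27), (-55, 12), (-50, 18), (-5, 14), (0, 39)]
0.025 31 x 0.004 0.037 y -0.032 -0.002
0.03 22 x 0.005 0.04 y -0.027 0.002
0.035 22 x 0.005 0.043 y -0.013 -0.0
0.04 36 x 0.004 0.043 y -0.014 0.02
0.045 55 x 0.004 0.046 y -0.015 0.025
0.05 56 x 0.004 0.046 y -0.016 0.021
0.055 66 x 0.004 0.048 y -0.018 0.023
0.06 76 x 0.004 0.05 y -0.018 0.022
0.065 4 x 0.004 0.037 y -0.018 -0.01
```

Request:
send_rows:
  motion:
    - [[-0.15,-0.1,1],0,0.35]
    - [[0,0,1],0,0.35]
    - [[0,0,0.15],0,0.1]
    - [[0,0,0],0,0.05]
    - [[0,0,0],0,0.05]
    - [[0,0,0],0,0.05]
    - [[0,0,0],0,0.05]
    - [[0,0,0],0,0.05]

```text
time: 40.15
eef_pos: [0.5373, 0.2587, 0.0983]
tool_rot: [-2.366, -2.065, 0.0]
force: [-6.0, 0.4, 5.5]
grip_width: 0.0086
grip_force: 8.0
```

```bash
python3 - <<'E'
from h import *
seat(.002,0,.098,-8.5)
E
```

```text
t 40.1 tcp [0.5373 0.2587 0.0983] head -7.8 j6 0.44 w 0.0086 F [-6.   0.4  5.5]
  shift units [-0.02  0.04  0.02] turn units 0.02
```

Request:
send_rows:
  motion:
    - [[0,-0.43,0.03],0,0.05]
    - [[0,-0.43,0.09],0,0.05]
    - [[0,-0.41,0.15],0,0.05]
    - [[0,-0.38,0.2],0,0.05]
    - [[0,-0.35,0.25],0,0.05]
    - [[0,-0.31,0.28],0,0.05]
    - [[0,-0.27,0.31],0,0.05]
    - [[0,-0.22,0.34],0,0.05]
    - [[0,-0.13,0.28],0,0.05]
    - [[0,0,0],0,0.05]

```text
time: 41.15
eef_pos: [0.4768, 0.2654, 0.0567]
tool_rot: [-2.365, -2.065, 0.009]
force: [0.0, 0.0, -0.0]
grip_width: 0.0049
grip_force: 0.0
```

Request:
send_rows:
  motion:
    - [[0,-0.1,0],0,0.15]
    - [[0,0,0],0,0.22]
    - [[0,0,0],0,0.22]
    - [[0,0,-0.3],0,0.22]
    - [[0,0,-1],0,0.25]
    - [[0,0,-1],0,0.3]
    - [[0,0,-1],0,0.4]
    - [[0,0,-1],0,0.5]
    - [[0,0,0],0,0.5]

```text
time: 42.05
eef_pos: [0.4805, 0.2675, 0.1486]
tool_rot: [2.365, 2.064, 0.012]
force: [0.1, -0.4, 0.0]
grip_width: 0.0464
grip_force: 0.0
```

```bash
python3 - <<'E'
from h import *
seat(-.024,0,.047,81.5);im,S=tip();prof(S,-.056,-.003)
E
```

```text
t 42.0 tcp [0.4805 0.2675 0.1486] head -7.8 j6 0.49 w 0.0464 F [ 0.1 -0.4  0. ]
  shift units [-0.07  1.58  5.09] turn units -1.98
[(-10, 36), (-5, 19), (90, 29), (95, 6)]
0.025 42 x -0.042 -0.003 y -0.03 0.017
0.03 32 x -0.041 -0.005 y -0.018 0.019
0.035 42 x -0.04 -0.004 y -0.02 0.021
0.04 39 x -0.039 -0.004 y -0.022 0.021
0.045 51 x -0.037 -0.003 y -0.021 0.02
0.05 46 x -0.036 -0.005 y -0.018 0.017
0.055 39 x -0.034 -0.015 y -0.016 0.011
0.06 11 x -0.034 -0.028 y -0.007 0.006
```

Request:
send_rows:
  motion:
    - [[0,1,0],0,0.65]
    - [[0,0.9,0],-0.18,0.65]
    - [[0,0,0],-0.18,0.65]
    - [[0,0,0],-0.18,0.65]
    - [[0,0,0],-0.18,0.65]
    - [[0,0,0],-0.18,0.65]
    - [[0,0,0],-0.18,0.65]
    - [[0,0,0],-0.18,0.65]
    - [[0,0,0],-0.18,0.65]
    - [[0,0,0],-0.18,0.65]
    - [[0,0,0],-0.18,0.65]
    - [[0,0,0],-0.18,0.65]
  squeeze: 30

```text
time: 43.3
eef_pos: [0.5144, 0.2609, 0.1429]
tool_rot: [-0.228, -3.131, 0.002]
force: [0.8, -0.2, 0.5]
grip_width: 0.0608
grip_force: 0.0
```

```bash
python3 - <<'E'
from h import *
seat(-.018,0,.043,81.5)
E
```

```text
t 43.3 tcp [0.5144 0.2609 0.1429] head 81.7 j6 -1.11 w 0.0608 F [ 0.8 -0.2  0.5]
  shift units [-0.2   0.05  4.99] turn units 0.0
```

Request:
send_rows:
  motion:
    - [[-0.2,0.05,1],0,0.65]
    - [[0,0,1],0,0.65]
    - [[0,0,1],0,0.65]
    - [[0,0,1],0,0.65]
    - [[0,0,0.8],0,0.65]
    - [[0,0,0],0,0.25]
    - [[0,0,0],0,0.15]
    - [[0,0,0],0,0.15]
    - [[0,0,0],0,0.15]
    - [[0,0,0],0,0.15]
    - [[0,0,0],0,0.15]
    - [[0,0,0],0,0.15]

```text
time: 44.5
eef_pos: [0.5202, 0.2622, 0.0496]
tool_rot: [0.237, 3.131, 0.002]
force: [-1.1, 1.8, 3.4]
grip_width: 0.0342
grip_force: 29.3
```

Request:
send_rows:
  motion:
    - [[0,0,0],0,0.15]
    - [[0,0,-0.3],0,0.15]
    - [[0.2,0,-0.8],0,0.15]
    - [[0.3,0,-1],0,0.15]
    - [[0,0,-1],0,0.15]
    - [[0,0,-1],0,0.15]
    - [[0,0,-1],0,0.15]
    - [[0,0,0],0,0.15]

```text
time: 45.3
eef_pos: [0.5119, 0.2639, 0.1548]
tool_rot: [0.237, 3.126, 0.004]
force: [-0.0, 0.3, -0.2]
grip_width: 0.034
grip_force: 29.4
```

```bash
python3 - <<'E'
from h import *
seat(-.028,0,.13,-98.5);hand()
E
```

```text
t 45.3 tcp [0.5119 0.2639 0.1548] head 81.3 j6 -1.09 w 0.034 F [-0.   0.3 -0.2]
  shift units [ 0.17 -0.09  1.24] turn units 4.0
-0.025 32 x -0.025 0.018 y -0.009 0.011
-0.02 28 x -0.023 0.019 y -0.02 0.015
-0.015 42 x -0.022 0.019 y -0.025 0.019
-0.01 48 x -0.021 0.02 y -0.029 0.02
-0.005 51 x -0.021 0.023 y -0.03 0.019
-0.0 43 x -0.021 0.02 y -0.03 0.028
0.005 48 x -0.018 0.008 y -0.03 0.028
0.01 64 x -0.018 0.008 y -0.03 0.028
0.015 33 x -0.01 0.006 y -0.029 0.026
```

Request:
send_rows:
  motion:
    - [[0,0,0],0.18,0.15]
    - [[0,0,0],0.18,0.15]
    - [[0,0,0],0.18,0.15]
    - [[0,0,0],0.18,0.15]
    - [[0,0,0],0.18,0.15]
    - [[0,0,0],0.18,0.15]
    - [[0,0,0],0.18,0.15]
    - [[0,0,0],0.18,0.15]
    - [[0,0,0],0.18,0.15]
    - [[0,0,0],0.18,0.15]
    - [[0,0,0],0.18,0.15]
    - [[0,0,0],0.18,0.15]

```text
time: 46.55
eef_pos: [0.5083, 0.2627, 0.1489]
tool_rot: [-2.512, -1.885, 0.005]
force: [0.1, 1.2, -0.6]
grip_width: 0.0339
grip_force: 29.4
```

Request:
send_rows:
  motion:
    - [[0,0,0],0.18,0.15]
    - [[0,0,0],0.18,0.15]
    - [[0,0,0],0.18,0.15]
    - [[0,0,0],0.18,0.15]
    - [[0,0,0],0.18,0.15]
    - [[0,0,0],0.18,0.15]
    - [[0,0,0],0.18,0.15]
    - [[0,0,0],0.18,0.15]
    - [[0,0,0],0.18,0.15]
    - [[0,0,0],0.18,0.15]
    - [[0,0,0],0.05,0.15]
    - [[0,0,0],0,0.15]

```text
time: 47.75
eef_pos: [0.5085, 0.2627, 0.149]
tool_rot: [3.13, -0.25, -0.004]
force: [-0.1, -0.2, -0.4]
grip_width: 0.0343
grip_force: 29.4
```

```bash
python3 - <<'E'
from h import *
seat(-.030,0,.05,-98.5);hand()
E
```

```text
t 47.8 tcp [0.5085 0.2627 0.149 ] head -99.1 j6 2.06 w 0.0343 F [-0.1 -0.2 -0.4]
  shift units [-0.09 -0.    4.95] turn units -0.01
-0.025 8 x -0.02 0.021 y -0.017 0.008
-0.02 22 x -0.021 0.02 y -0.022 -0.004
-0.015 33 x -0.022 0.02 y -0.028 0.02
-0.01 51 x -0.024 0.02 y -0.03 0.027
-0.005 69 x -0.023 0.018 y -0.03 0.027
-0.0 58 x -0.017 0.017 y -0.03 0.027
0.005 33 x -0.011 0.016 y -0.03 0.027
0.01 24 x -0.011 0.015 y -0.03 0.025
0.015 26 x -0.011 0.008 y -0.03 0.025
```

Request:
send_rows:
  motion:
    - [[0,0,1],0,0.15]
    - [[0,0,1],0,0.15]
    - [[0,0,1],0,0.15]
    - [[0,0,1],0,0.15]
    - [[0,0,0.5],0,0.15]
    - [[0,0,0.2],0,0.15]
    - [[0,0,0.1],0,0.15]
    - [[0,0,0],0,0.15]

```text
time: 48.6
eef_pos: [0.5102, 0.2634, 0.0552]
tool_rot: [-3.131, 0.25, -0.002]
force: [0.2, -0.9, -0.4]
grip_width: 0.0341
grip_force: 29.4
```

```bash
python3 - <<'E'
from h import *
seat(-.028,0,.049,-98.5);tip()
E
```

```text
t 48.6 tcp [0.5102 0.2634 0.0552] head -99.1 j6 2.06 w 0.0341 F [ 0.2 -0.9 -0.4]
  shift units [-0.09  0.05  0.31] turn units -0.01
[(-100, 5), (-10, 8), (55, 6), (90, 32)]
```

Request:
send_rows:
  motion:
    - [[0,0,0.12],0,0.15]
    - [[0,0,0.1],0,0.15]
    - [[0,0,0.08],0,0.15]
    - [[0,0,0],0,0.4]
    - [[0,0,0],0,0.6]
    - [[0,0,0],0,0.6]
    - [[0,0,0],0,0.6]
    - [[0,0,0],0,0.6]
    - [[0,0,-0.5],0,0.6]
    - [[0,0,-1],0,0.6]
    - [[0,0,-1],0,0.6]
    - [[0,0,-1],0,0.6]
  squeeze: 8

```text
time: 49.85
eef_pos: [0.5098, 0.2633, 0.1201]
tool_rot: [-3.131, 0.25, -0.001]
force: [0.7, 0.0, -0.7]
grip_width: 0.0563
grip_force: 0.0
```

Request:
send_rows:
  motion:
    - [[0,0,-1],0,0.5]
    - [[1,0,0],-0.18,0.35]
    - [[0.7,0,0],-0.18,0.35]
    - [[0,0,0],-0.18,0.35]
    - [[0,0,0],-0.18,0.35]
    - [[0,0,0],-0.18,0.35]
    - [[0,0,0],-0.18,0.35]
    - [[0,0,0],-0.18,0.35]
    - [[0,0,0],-0.18,0.35]
    - [[0,0,0],-0.18,0.35]
    - [[0,0,0],-0.18,0.35]
    - [[0,0,0],-0.18,0.35]

```text
time: 51.05
eef_pos: [0.5436, 0.2598, 0.1395]
tool_rot: [2.401, 2.026, 0.001]
force: [0.7, 0.2, 0.9]
grip_width: 0.0329
grip_force: 0.0
```

```bash
python3 - <<'E'
from h import *
seat(.0075,0,.098,-8.5);im,S=tip();prof(S,-.056,-.003)
E
```

```text
t 51.0 tcp [0.5436 0.2598 0.1395] head -9.7 j6 0.47 w 0.0329 F [0.7 0.2 0.9]
  shift units [-0.12  0.01  2.08] turn units -0.03
[(-10, 26), (-5, 27), (90, 33)]
0.025 18 x -0.041 -0.003 y -0.03 -0.009
0.03 26 x -0.048 -0.009 y -0.017 -0.011
0.035 32 x -0.047 -0.007 y -0.02 -0.01
0.04 52 x -0.05 -0.008 y -0.02 0.006
0.045 57 x -0.049 -0.009 y -0.02 0.008
0.05 62 x -0.04 -0.01 y -0.022 0.009
0.055 40 x -0.032 -0.01 y -0.018 0.012
0.06 18 x -0.02 -0.012 y -0.013 0.008
```

Request:
send_rows:
  motion:
    - [[-0.1,0,1],-0.03,0.35]
    - [[0,0,1.0],0,0.35]
    - [[0,0,0.05],0,0.1]
    - [[0,0,0],0,0.05]
    - [[0,0,0],0,0.05]
    - [[0,0,0],0,0.05]
    - [[0,0,0],0,0.05]
    - [[0,0,0],0,0.05]

```text
time: 51.9
eef_pos: [0.5449, 0.258, 0.0991]
tool_rot: [2.382, 2.045, 0.006]
force: [3.9, -1.0, 0.2]
grip_width: 0.0086
grip_force: 8.0
```

Request:
send_rows:
  motion:
    - [[0,0.34,0.08],0,0.05]
    - [[0,0.34,0.08],0,0.05]
    - [[0,0.29,0.14],0,0.05]
    - [[0,0.29,0.14],0,0.05]
    - [[0,0.26,0.2],0,0.05]
    - [[0,0.25,0.2],0,0.05]
    - [[0,0.18,0.2],0,0.05]
    - [[0,0.18,0.2],0,0.05]
    - [[0,0.13,0.2],0,0.05]
    - [[0,0.13,0.2],0,0.05]
    - [[0,0.12,0.29],0,0.05]
    - [[0,0.12,0.29],0,0.05]

```text
time: 53.1
eef_pos: [0.6006, 0.2498, 0.0569]
tool_rot: [2.378, 2.042, 0.015]
force: [6.6, -2.3, 4.5]
grip_width: 0.0094
grip_force: 10.8
```

```bash
python3 - <<'E'
from h import *
seat(.06,0,.05,-8.5);im,S=tip()
E
```

```text
t 53.1 tcp [0.6006 0.2498 0.0569] head -8.7 j6 0.41 w 0.0094 F [ 6.6 -2.3  4.5]
  shift units [-0.05 -0.26  0.34] turn units -0.0
[(-80, 9), (-75, 23), (-65, 10), (-60, 11), (-55, 18), (-50, 15), (-45, 6), (15, 34), (20, 17)]
```

Request:
send_rows:
  motion:
    - [[0,-0.1,0],0,0.2]
    - [[0,0,0],0,0.25]
    - [[0,0,0],0,0.25]
    - [[0,0,-0.3],0,0.25]
    - [[0,0,-1],0,0.25]
    - [[0,0,-1],0,0.3]
    - [[0,0,-1],0,0.5]
    - [[0,0,-1],0,0.7]
    - [[0,-0.7,0],0,0.7]
    - [[0,-0.8,0],0,0.7]

```text
time: 54.15
eef_pos: [0.5623, 0.2548, 0.1396]
tool_rot: [-2.382, -2.046, 0.002]
force: [-0.3, -0.0, -0.4]
grip_width: 0.0567
grip_force: 0.0
```

Request:
send_rows:
  motion:
    - [[0,0,0],-0.18,0.7]
    - [[0,0,0],-0.18,0.7]
    - [[0,0,0],-0.18,0.7]
    - [[0,0,0],-0.18,0.7]
    - [[0,0,0],-0.18,0.7]
    - [[0,0,0],-0.18,0.7]
    - [[0,0,0],-0.18,0.7]
    - [[0,0,0],-0.18,0.7]
    - [[0,0,0],-0.18,0.7]
    - [[0,0,0],-0.18,0.7]
    - [[0,0,0],-0.18,0.7]
    - [[0,0,0],0,0.7]
  squeeze: 30

```text
time: 55.35
eef_pos: [0.5616, 0.2547, 0.1384]
tool_rot: [-0.262, -3.127, 0.001]
force: [0.7, -0.2, 0.4]
grip_width: 0.0661
grip_force: 0.0
```

```bash
python3 - <<'E'
from h import *
im,S=tip();prof(S)
seat(.025,0,.062,81.5)
E
```

```text
[(-95, 28), (-90, 31), (-5, 15), (0, 39)]
0.025 49 x 0.004 0.045 y -0.031 -0.007
0.03 34 x 0.004 0.042 y -0.02 -0.006
0.035 37 x 0.004 0.043 y -0.018 -0.004
0.04 36 x 0.006 0.043 y -0.018 -0.0
0.045 31 x 0.004 0.039 y -0.016 0.001
0.05 33 x 0.004 0.041 y -0.015 0.002
0.055 35 x 0.004 0.037 y -0.015 0.004
0.06 78 x 0.005 0.038 y -0.012 0.013
0.065 6 x 0.004 0.038 y -0.013 0.009
t 55.4 tcp [0.5619 0.2547 0.1385] head 80.3 j6 -1.12 w 0.0662 F [-0.6 -1.1  0.2]
  shift units [ 0.05 -0.    3.82] turn units -0.03
```

Request:
send_rows:
  motion:
    - [[0,0,1],-0.02,0.65]
    - [[0,0,1],0,0.65]
    - [[0,0,1],0,0.65]
    - [[0,0,0.98],0,0.65]
    - [[0,0,0],0,0.65]
    - [[0,0,0],0,0.2]
    - [[0,0,0],0,0.15]
    - [[0,0,0],0,0.15]
    - [[0,0,0],0,0.15]
    - [[0,0,0],0,0.15]
    - [[0,0,0],0,0.15]
    - [[0,0,0],0,0.15]

```text
time: 56.6
eef_pos: [0.5642, 0.2551, 0.0607]
tool_rot: [0.238, 3.131, 0.002]
force: [0.6, 0.0, 4.2]
grip_width: 0.0306
grip_force: 29.9
```

Request:
send_rows:
  motion:
    - [[0,0,0],0,0.15]
    - [[0,0,0],0,0.15]
    - [[0,0,-0.3],0,0.15]
    - [[0,0,-0.7],0,0.15]
    - [[0,0,-1],0,0.15]
    - [[0,0,-1],0,0.15]
    - [[0,0,-1],0,0.15]
    - [[0,0,-1],0,0.15]
    - [[0,0,0],0,0.15]

```text
time: 57.5
eef_pos: [0.5653, 0.2552, 0.1636]
tool_rot: [0.237, 3.127, 0.003]
force: [0.5, -0.5, -0.4]
grip_width: 0.0302
grip_force: 29.4
```

```bash
python3 - <<'E'
from h import *
plan(.4037,.1425,.1,81.5);hand()
E
```

```text
t 57.5 tcp [0.5653 0.2552 0.1636] head 81.3 j6 -1.13 w 0.0302 F [ 0.5 -0.5 -0.4]
  shift units [ 7.15 -6.8   3.12] turn units -0.0
-0.04 19 x -0.02 0.016 y -0.021 -0.004
-0.035 45 x -0.02 0.02 y -0.022 0.002
-0.03 46 x -0.018 0.018 y -0.021 0.005
-0.025 41 x -0.019 0.018 y -0.019 0.0
-0.02 33 x -0.018 0.013 y -0.02 -0.001
-0.015 25 x -0.017 0.008 y -0.024 0.004
-0.01 27 x -0.015 0.008 y -0.028 0.025
-0.005 40 x -0.014 0.008 y -0.03 0.025
-0.0 56 x -0.014 0.008 y -0.029 0.022
0.005 50 x -0.012 0.007 y -0.029 0.022
0.01 37 x -0.01 0.01 y -0.029 0.025
0.015 39 x -0.01 0.009 y -0.029 0.023
```

Request:
send_rows:
  motion:
    - [[0.4,-0.4,0],0,0.15]
    - [[0.8,-0.7,0],0,0.15]
    - [[0.8,-0.8,0],0,0.15]
    - [[0.8,-0.8,0],0,0.15]
    - [[0.8,-0.8,0],0,0.15]
    - [[0.8,-0.8,0],0,0.15]
    - [[0.8,-0.8,0],0,0.15]
    - [[0.8,-0.7,0],0,0.15]
    - [[0.7,-0.6,0],0,0.15]
    - [[0.4,-0.4,0],0,0.15]
    - [[0,0,0],0,0.15]
    - [[0,0,0],0,0.15]

```text
time: 58.75
eef_pos: [0.4025, 0.1416, 0.1593]
tool_rot: [-0.238, -3.132, -0.0]
force: [0.6, 0.2, -0.8]
grip_width: 0.0301
grip_force: 29.4
```

```bash
python3 - <<'E'
from h import *
plan(.4037,.1425,.1,81.5);hand();disc('side',.4045,.143,.058,.08,.03)
E
```

```text
t 58.8 tcp [0.4025 0.1416 0.1593] head 81.3 j6 -1.28 w 0.0301 F [ 0.6  0.2 -0.8]
  shift units [-0.06  0.05  2.97] turn units -0.0
-0.04 49 x -0.021 0.017 y -0.023 -0.003
-0.035 62 x -0.021 0.018 y -0.022 -0.002
-0.03 58 x -0.02 0.017 y -0.021 -0.001
-0.025 57 x -0.019 0.016 y -0.02 0.004
-0.02 27 x -0.018 0.014 y -0.02 -0.004
-0.015 26 x -0.017 0.013 y -0.025 -0.001
-0.01 33 x -0.016 0.007 y -0.029 0.025
-0.005 49 x -0.016 0.007 y -0.03 0.023
-0.0 62 x -0.015 0.008 y -0.03 0.021
0.005 36 x -0.011 0.008 y -0.029 0.015
0.01 30 x -0.011 0.008 y -0.03 -0.023
0.015 29 x -0.011 0.007 y -0.03 -0.024
side 142 mid [0.4041 0.1429 0.0625] mean [0.4035 0.1402 0.0638] size [0.026 0.026 0.009]
```

Request:
send_rows:
  motion:
    - [[-0.13,0.05,0.5],0,0.15]
    - [[0,0,0.8],0,0.15]
    - [[0,0,0.6],0,0.15]
    - [[0,0,0.4],0,0.15]
    - [[0,0,0.3],0,0.15]
    - [[0,0,0.3],0,0.15]
    - [[0,0,0.2],0,0.15]
    - [[0,0,0.2],0,0.15]
    - [[0,0,0.2],0,0.15]
    - [[0,0,0.2],0,0.15]
    - [[0,0,0],0,0.15]

```text
time: 59.95
eef_pos: [0.4049, 0.1422, 0.0852]
tool_rot: [-0.238, -3.132, 0.0]
force: [-0.0, -0.4, -0.8]
grip_width: 0.0303
grip_force: 29.4
```

Request:
send_rows:
  motion:
    - [[0,0,0.1],0,0.15]
    - [[0,0,0.1],0,0.15]
    - [[0,0,0],0,0.35]
    - [[0,0,0],0,0.45]
    - [[0,0,0],0,0.5]
    - [[0,0,0],0,0.5]
    - [[0,0,0],0,0.5]
    - [[0,0,-0.5],0,0.5]
    - [[0,0,-1],0,0.5]
    - [[0,0,-1],0,0.5]
    - [[0,0,-1],0,0.5]
    - [[0,0,-1],0,0.5]

```text
time: 61.15
eef_pos: [0.4053, 0.1423, 0.1732]
tool_rot: [0.238, 3.132, 0.0]
force: [0.6, -0.2, -0.5]
grip_width: 0.0474
grip_force: 0.0
```

Request:
send_rows:
  motion:
    - [[0,1,0],0,0.5]
    - [[0,1,0],0,0.5]
    - [[0,1,0],0,0.5]
    - [[0,1,0],0,0.5]
    - [[0,1,0],0,0.5]
    - [[0,1,0],0,0.5]
    - [[0,1,0],0,0.5]
    - [[0,1,-0.5],0,0.5]
    - [[0,1,-0.5],0,0.5]
    - [[0,1,-0.5],0,0.5]
    - [[0,0,0],0,0.5]

```text
time: 62.25
eef_pos: [0.4367, 0.3424, 0.2041]
tool_rot: [0.234, 3.129, 0.005]
force: [0.1, -1.5, 0.2]
grip_width: 0.0472
grip_force: 0.0
```

```bash
python3 - <<'E'
from h import *
for c in('side','top'):
    im,_=disc(c,.404,.1425,.075,.1,.035);disc(c,.404,.1425,.03,.1,.035);snap(c,c+'9.png')
    for n in('cup_1_mid','cup_base_mid'): print([(np.round(r['location'],3).tolist(),round(r['confidence'],2)) for r in arm.find_in(c,n)])
a=cv2.imread('pics/side9.png');b=cv2.imread('pics/top9.png')
cv2.imwrite('pics/end.png',np.hstack([cv2.resize(a[150:350,180:380],(400,400)),cv2.resize(b[100:300,220:420],(400,400))]))
E
```

```text
side 152 mid [0.4039 0.142  0.0796] mean [0.4031 0.139  0.0808] size [0.026 0.028 0.009]
side 544 mid [0.4037 0.1375 0.0575] mean [0.401  0.1325 0.0608] size [0.04  0.034 0.055]
[]
[([0.396, 0.127, 0.009], 0.53)]
top 133 mid [0.4051 0.1428 0.08  ] mean [0.405  0.1427 0.0806] size [0.025 0.025 0.009]
top 280 mid [0.4052 0.142  0.0573] mean [0.4036 0.1447 0.0675] size [0.039 0.041 0.053]
[]
[]
```

View pics/end.png

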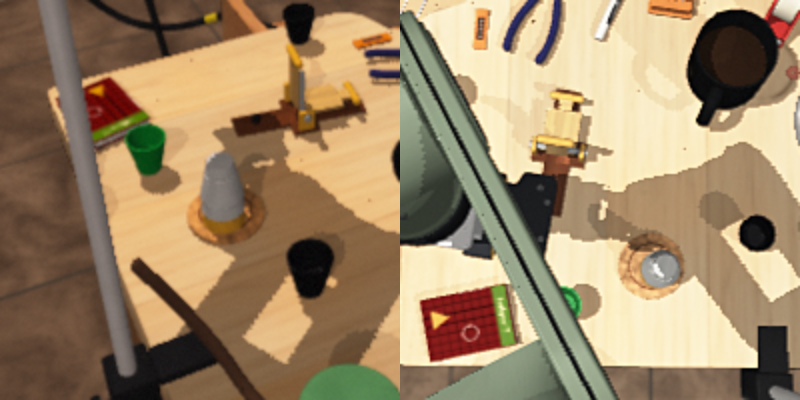

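The stack of three stands on the mat at (222,195), top at 0.084 m (expected 0.082 m). No other aluminium cup shows in either view; handing in.

```bash
python3 -c "
from h import *
print(arm.hand_in())"
```

```text
the job is handed in; nothing more can be done
None
```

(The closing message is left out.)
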